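# Clamp a degreased printing block using tongs

### The job

Put the small degreased printing block from its metal stand into the pocket of the wooden frame and swing the clamp shut over it; the block must never be touched by the gripper, so carry it with the tongs. The tongs lie in a cradle where only their tail can be grasped: first take them out by the tail, lay them flat on the cork mat and let go, then take them again across both finger grips so that squeezing works the jaws. Move the clamp only once the tongs have let go of the block seated in the pocket, finish with the tongs lying flat on the cork mat again and the clamp fully shut, and leave the other things on the bench where they are.

Things in the scene. Friction and masses are not known exactly. Their poses are not given: they have to be found in the camera images.
- tongs: Steel spring tongs, 200 x 28 (high) mm, 0.14 kg, flat in the cradle at the start. Origin: underside, midway between the finger grips when the arms are parallel; x to the jaws, y to the left arm, z up. This body is the tail (x=-109..-75 mm) and the left arm; the right arm is hinged at x=-75, y=-12.5 mm. Bars at z=9..25 mm.
- tongs_grip_left (a point): Middle of the outer face of the left arm's rubber finger grip: a plate 26 mm long (x), 28 mm high, at tongs x=0, y=19, z=14 mm. To work the tongs, squeeze across both grips: 48 mm across when sprung open, 38 mm when parallel with the jaws 44 mm apart.
- tongs_grip_right (a point): Middle of the outer face of the right (hinged) arm's finger grip, same size: at tongs y=-19 mm when parallel, about x=-2, y=-29 mm when sprung open.
- tongs_jaw_left (a point): Middle of the inner face of the left jaw, an upright rubber-lined plate 36 mm long (tongs x=56..92 mm), 24 mm high (z=0..24 mm), 5 mm thick: at x=74, y=22, z=12 mm in the tongs' frame.
- tongs_jaw_right (a point): Middle of the inner face of the right jaw, same size: at tongs y=-22 mm when parallel, about x=72, y=-43 mm when sprung open.
- tongs_jaw (a joint): Hinge of the tongs' right arm, rad: 0 sprung fully open (where the spring holds it), 0.14 arms parallel with the jaws 44 mm apart (holding the block), 0.32 stop. A spring opens it; the grips need about 13 N to start and 17 N at parallel; about 40 N holds the block firmly.
- tongs_tail (a point): Middle of the tongs' tail block (24 mm wide across y, 28 mm high), 14 mm above the tongs' underside: the only place to grasp them in the cradle.
- cradle: Fixed open-topped wooden cradle. Origin under it, at the stowed tongs' origin in plan; x to the jaws. Floor 6 mm thick; walls 40 mm high, outside x=-62.5..108.5, y=-61..42.5 mm, open at the -x end, where the tail sticks out over the bench. Filler blocks leave only 5 to 10 mm beside the finger grips.
- mat: Fixed cork mat, 230 (x) x 140 (y) x 3 mm, flat on the bench: the place to lay the tongs. Origin under its centre.
- stand: Fixed flat metal stand, 100 (x) x 86 (y) mm, top 10 mm above the bench. Origin under its centre. The block starts on it.
- block: Printing block, wood with a metal plate on top: 60 (x) x 44 (y) x 40 (z) mm, about 0.09 kg. Origin at the centre of its underside, z up. Same both ways round.
- frame: Fixed wooden clamping frame, base 150 (x, from -65 to 85 mm) x 92 (y) x 8 mm. Origin under the centre of its pocket. A steel clamp post stands at x=+58 mm, 50 mm high, 24 mm thick.
- pocket (a point): Centre of the pocket's floor, 8 mm above the bench. Pocket 66 mm (frame's x) x 50 mm (frame's y), so the block fits with 3 mm all round; its walls are 8 mm thick and rise 14 mm above this floor (22 mm above the bench). Axes as the frame's.
- clamp (a joint): Swing clamp: steel bar 16 mm wide on the upright post at the frame's x=58 mm, rad: 0 shut (bar over the block, pointing to the frame's -x), growing towards the frame's -y (1.57: pointing to -y), to 2.0. Starts open (1.3 to 1.9), stays where left. Bar's underside 51 mm above the bench, 3 mm above a seated block. Needs about 2 N at the pin.
- clamp_pin (a point): Middle of the upright grip pin near the bar's free end: 16 mm diameter, 26 mm high (59 to 85 mm above the bench), 66 mm from the hinge axis.
- jar: Bystander: white jar, 52 mm diameter, 70 mm high. Origin under its centre.
- tin: Bystander: ink tin, 60 mm diameter, 60 mm high. Origin under its centre.
- longblock: Bystander: a longer plain wood block without metal plate, 95 x 44 x 30 mm. Origin under its centre.
- brayer: Bystander: ink roller (brayer) with wooden handle, 130 x 88 x 32 mm, lying. Origin near its neck, on the bench.
- brush: Bystander: paint brush, 190 mm, lying. Origin under its centre.
- waterpot: Bystander: white pot, 72 mm diameter, 80 mm high. Origin under its centre.
Things that resemble listed ones, but are neither listed nor needed, are in the scene too. There is more than one size of the tongs; the one meant has the size given above.

How it is judged (in metres and radians):
On the way, in this order (a step that is already met when the one before it is completed fails the run):
1. the tongs, out of the cradle, lie flat on the cork mat, let go (x of tongs in the frame of mat between -0.115 and 0.115 m and y of tongs in the frame of mat between -0.07 and 0.07 m and z of tongs in the frame of mat below 0.008 m and angle between tongs's own z axis and vertical below 0.1 rad and linear speed of tongs below 0.02 m/s and contact force between the fingers and tongs below 0.1 N), for 0.2 s.
2. the block is lifted clear of its stand in the jaws of the tongs, which the gripper holds (height (world z) of block above 0.025 m and contact force between tongs and block above 0.5 N and contact force between the fingers and tongs above 0.5 N), for 0.2 s.
3. the block sits on the floor of the pocket, let go by the tongs, with the clamp still open (horizontal distance between block and pocket below 0.008 m and z of block in the frame of pocket below 0.003 m and angle between block's own z axis and vertical below 0.06 rad and linear speed of block below 0.02 m/s and contact force between tongs and block below 0.1 N and value of joint clamp above 0.9 rad), for 0.2 s.
At the end, for the whole second after the job is handed in: Block upright on the pocket floor (centre within 8 mm, underside within 3 mm of the floor, tilt under 0.06 rad); clamp below 0.12 rad; tongs let go, at rest and flat on the cork mat (origin over the mat, under 8 mm above the bench, tilt under 0.1 rad) and clear of the block (all of step 1 and horizontal distance between block and pocket below 0.008 m and z of block in the frame of pocket below 0.003 m and angle between block's own z axis and vertical below 0.06 rad and linear speed of block below 0.02 m/s and value of joint clamp below 0.12 rad and contact force between tongs and block below 0.1 N); the robot touches nothing.
It fails at once if the gripper or arm touches the block (contact force between any of the fingers, the arm and block above 0.3 N).
It fails at once if the block is tipped over (angle between block's own z axis and vertical above 0.7 rad).
It fails at once if a bystander (jar, tin, long block, brayer, brush, water pot) is moved by more than 30 mm (distance of any of jar, tin, longblock, brayer, brush, waterpot from where it was at the start of the episode above 0.03 m).
It also fails if it takes over 72 s, if anything falls off the work surface, if the arm or the gripper's body presses on something with over 40 N, if the wrist force passes 120 N, or if a joint passes its speed limit or range.

### The arm

A 6-joint arm with a two-finger parallel gripper is mounted at the origin on the work surface. World frame = base frame: x ahead of the robot, y to its left, z up, the work surface at z = 0. Lengths are in mm, angles in rad, forces in N, time in s.
With the tool pointing down it reaches from about 350 to 775 mm from the base axis. Payload 7.3 kg.
Tool frame: the origin (TCP) lies midway between the tips of the shut fingers; the grasp point (between the pads) lies 19 mm behind it; z points along the fingers, y is the line along which they close (so a half turn about z gives the same grasp; the last joint's range is limited). The gripper opens to 92 mm and grips with 3 to 60 N. Pads are 19 mm wide; open, the fingers measure 130 mm over their backs; the gripper's body (75 mm by 190 mm) begins 47 mm behind the grasp point.
Start: joints at [1.165, 0.342, 1.524, -0, 1.275, -0.146], TCP at [134.85, 507.406, 226.741] pointing down, gripper open.
Joint ranges: [-2.53, 2.53], [-0.77, 2.02], [0.04, 2.7], [-1, 4.14], [0.28, 2.66], [-3.11, 3.11]. Speed limits (rad/s): [2.57, 2.57, 3.14, 3.14, 3.14, 3.14].

### API

Orientations are given as [roll, pitch, yaw] about the fixed x, y, z axes, in that order (R = Rz(yaw) Ry(pitch) Rx(roll)).
In Python, from plant import get_obs, capture, camera_model, close_job, search_frame, regions_of, pinpoint gives the robot as it stands. The module is installed in compiled form; this text tells all that it offers.
- The arm moves only by the shell command python3 -m pendant 'ROWS'. ROWS is JSON, one flat list of numbers, 7 for each row, row after row: the shift along the tool's x, y, z in units of 30 mm (1.0 is 30 mm), then the turn, a rotation vector about the tool's x, y, z in units of 4 degrees (1.0 is 4 degrees), then the closure, from -1 (fully open) to 1 (shut), so that 0 is half open. In form: [dx, dy, dz, wx, wy, wz, gripper, dx, dy, dz, wx, wy, wz, gripper, ...]. A call has 1 to 12 rows; each row shifts and turns the commanded pose from where the row before left it, along the tool's axes as they then stand; what a row does not reach is not made up. A row lasts 1/10 s, in which the tool goes at most 50 mm and 8.59 degrees, less where a joint would pass 70% of its speed; a pose out of reach is approached as far as the arm can. A call with a number of a shift or a turn outside -1 to 1 is refused whole. A call with a gripper value outside its range is refused whole. The fingers move at their own pace and stop on an object; the grip force is fixed at half the most. Time passes only in rows, so rows that do not move let the fingers close. It gives the time, the measured TCP pose, the force, the opening and the grip force at its end, in the units of the state.
- get_obs(): the state, without advancing time (a new reading comes with each control period).
- capture(name): name is "side" or "top" or "wrist"; returns the picture (400x640x3 uint8, red, green, blue); there is no depth.
- camera_model(name): a dict with "fov_y" (degrees; the focal length in pixels is half the picture's height over the tangent of half this angle, whatever the lens; pixels are square), "cx", "cy" (the principal point, pixels), "D" ([k1, k2, p1, p2, k3] as OpenCV has them; the pictures are not rectified), "pose" (4x4, takes a point from camera to world coordinates). Camera axes: x right, y up, looking along -z (the intrinsics and any distortion apply to the point x, -y, -z); pixel columns grow to the right and rows downward; lengths in mm; the calibration is good to about 2 mm. A picture is of the moment at which its call begins: read the wrist's pose just before it. camera_model takes no time and is no camera call; for the wrist camera it gives the pose at the moment of the call.
- close_job(): hands the job in; it is judged then, once.
Trained networks look in the newest picture that a camera, given by its name, has taken for a name from the list of things; names that differ only in an ending like _2 or _b are one class to them, and where a whole thing is asked for, a point or a joint stands for the part that bears it (a point fixed in the world has none). Each returns a list of dicts, best first, with "score" (0 to 1); they miss things now and then, are a little off and sometimes report something else, mostly with a low value. They report only what shows in the picture. A call takes as long as a camera call. They do not tell look-alikes from the thing itself.
- search_frame(camera, thing): "location" ([column, row] in pixels, amid what is visible of it).
- regions_of(camera, thing): "pixels" (400x640 bool, what is visible of it) and "location" ([column, row] in pixels, amid what is visible of it).
- pinpoint(camera, thing): "location" ([column, row] in pixels: a listed point, or the origin of a listed thing).
The state is a dict: "time": time; "joint_positions": joint angles; "dq": joint speeds; "tau": joint torques, N m; "tool_pos": TCP position; "tcp_rot": TCP orientation; "contact_force": force on the tool from outside, world axes, zero at the start; "moment": the same for the moment, N m; "grip_width": finger opening in mm; "finger_force": force on a finger pad.
Only numpy, scipy, OpenCV 4.12 (cv2) and the standard library are available. Lean on these libraries where they do the work, as an engineer would, in place of code of your own. Each camera call takes 0.05 s, during which the arm holds its last target. There are 200 camera calls.

## Working session

There is one attempt and no reset: what is moved stays moved. The work goes in short steps, Python scripts to look and compute and a shell command to move; the robot and the scene stay as the last step left them, time stands still between calls to the robot, and variables do not carry over. Pictures are saved under pics/ and viewed, at most 10 in all, crops included, and the job is handed in when it is done.

```bash
mkdir -p pics
cat > h.py <<'E'
import numpy as np, cv2, json
from plant import *
from scipy.spatial.transform import Rotation as R
def ray(cam,px,m=None):
    m=m or camera_model(cam); f=200/np.tan(np.radians(m["fov_y"])/2)
    K=np.array([[f,0,m["cx"]],[0,f,m["cy"]],[0,0,1.]])
    u=cv2.undistortPoints(np.array([[px]],float),K,np.array(m["D"],float))[0,0]
    P=np.array(m["pose"]); return P[:3,3],P[:3,:3]@np.array([u[0],-u[1],-1.])
def at(cam,px,z,m=None):
    o,d=ray(cam,px,m); return (o+d*(z-o[2])/d[2]).round(1)
def proj(cam,X,m=None):
    m=m or camera_model(cam); f=200/np.tan(np.radians(m["fov_y"])/2)
    K=np.array([[f,0,m["cx"]],[0,f,m["cy"]],[0,0,1.]]); P=np.array(m["pose"])
    c=(np.array(X)-P[:3,3])@P[:3,:3]; c=c*[1,-1,-1]
    return cv2.projectPoints(c.reshape(-1,1,3),np.zeros(3),np.zeros(3),K,np.array(m["D"],float))[0][:,0]
def shot(cam,name):
    im=capture(cam); cv2.imwrite("pics/"+name,im[:,:,::-1]); return im
E
python3 - <<'E'
from h import *
a=shot("top","top0.png"); b=shot("side","side0.png")
Z=dict(tongs=6,tongs_tail=20,tongs_grip_left=20,tongs_grip_right=20,tongs_jaw_left=18,tongs_jaw_right=18,cradle=0,mat=0,stand=0,block=10,frame=0,pocket=8,clamp_pin=72,jar=0,tin=0,longblock=0,brayer=0,brush=0,waterpot=0)
for c in("top","side"):
  print(c,np.round(camera_model(c)["pose"],2).tolist())
  for n,z in Z.items():
    print(n,[(round(r["score"],2),np.round(r["location"]).tolist(),at(c,r["location"],z)[:2].tolist()) for r in pinpoint(c,n)[:3]])
E
```

```text
top [[0.01, 0.99, -0.11, 378.37], [-1.0, 0.01, -0.0, 71.42], [-0.0, 0.11, 0.99, 1546.13], [0.0, 0.0, 0.0, 1.0]]
tongs [(0.96, [234.0, 211.0], [506.0, 333.0]), (0.73, [172.0, 278.0], [297.8, 518.7])]
tongs_tail [(0.92, [236.0, 238.0], [422.2, 323.1]), (0.73, [164.0, 240.0], [412.8, 545.3]), (0.54, [450.0, 212.0], [512.2, -329.3])]
tongs_grip_left [(0.75, [228.0, 209.0], [511.6, 350.5]), (0.75, [178.0, 282.0], [288.4, 496.4])]
tongs_grip_right [(0.65, [160.0, 284.0], [280.3, 551.9])]
tongs_jaw_left [(0.75, [184.0, 311.0], [201.7, 474.7]), (0.71, [226.0, 185.0], [585.7, 358.4]), (0.38, [305.0, 251.0], [389.1, 114.4])]
tongs_jaw_right [(0.61, [383.0, 183.0], [597.7, -123.7]), (0.57, [158.0, 314.0], [189.0, 557.1])]
cradle [(0.57, [236.0, 214.0], [499.8, 327.5]), (0.41, [454.0, 208.0], [525.9, -345.2])]
mat [(0.68, [310.0, 181.0], [604.8, 100.6])]
stand [(0.96, [383.0, 187.0], [588.1, -125.7]), (0.73, [306.0, 254.0], [379.2, 110.5])]
block [(0.61, [385.0, 187.0], [588.4, -130.9])]
frame [(0.92, [450.0, 208.0], [527.6, -334.8])]
pocket [(0.94, [452.0, 207.0], [528.5, -338.3]), (0.27, [355.
[... 1370 characters left out ...]
50.9])]
mat [(0.9, [305.0, 205.0], [617.7, 79.4])]
stand [(0.59, [318.0, 172.0], [595.1, -109.0])]
block [(0.56, [320.0, 166.0], [589.0, -129.5])]
frame [(0.73, [340.0, 136.0], [527.7, -343.9]), (0.52, [325.0, 263.0], [515.0, 326.8])]
pocket [(0.8, [341.0, 136.0], [522.9, -334.5])]
clamp_pin [(0.53, [336.0, 112.0], [556.3, -411.7])]
jar [(0.52, [264.0, 244.0], [729.0, 277.4]), (0.38, [317.0, 171.0], [599.2, -113.7])]
tin [(0.48, [291.0, 145.0], [724.0, -253.6])]
longblock [(0.62, [365.0, 222.0], [393.9, 128.9]), (0.3, [263.0, 175.0], [802.2, -57.5])]
brayer [(0.2, [368.0, 220.0], [383.7, 119.3])]
brush [(0.72, [265.0, 178.0], [790.9, -40.8])]
waterpot [(0.97, [254.0, 216.0], [791.3, 155.8])]
```

View pics/top0.png

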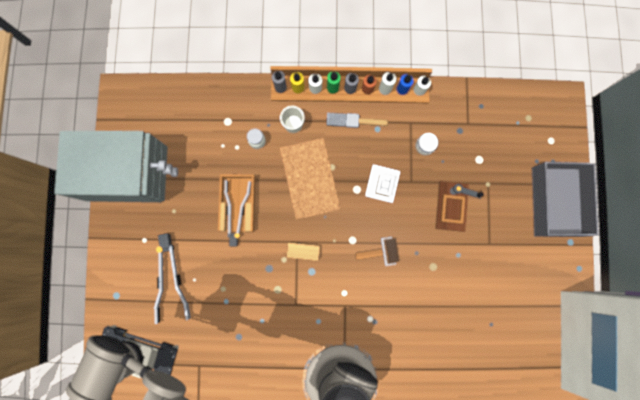

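View pics/side0.png

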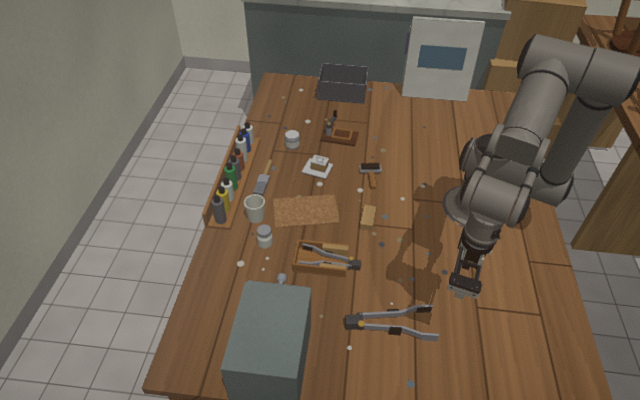

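The top view shows the cradle with tongs (237,205), tail at (234,240), and the mat at (310,178). The stand and block are at (383,184), the frame at (452,206), and the clamp pin at (480,193). The larger tongs at (172,280) and the long block at (303,252) are decoys or bystanders. The side view agrees with this.

```bash
cat >> h.py <<'E'
def go(pos,yaw):
    """deltas (turn about tool z first/after, shift in axes before and after turn), tool down"""
    o=get_obs(); Rc=R.from_euler("xyz",o["tcp_rot"]); Rt=R.from_euler("xyz",[np.pi,0,yaw])
    d=np.array(pos)-o["tool_pos"]; w=np.degrees((Rc.inv()*Rt).as_rotvec())/4
    print("t",round(o["time"],2),"pos",np.round(o["tool_pos"],1),"rot",np.round(o["tcp_rot"],3),"F",np.round(o["contact_force"],1),"w",round(o["grip_width"],1),round(float(np.max(o["finger_force"])),1))
    print(" turn units",w.round(2)," shift units before turn",(Rc.inv().apply(d)/30).round(3)," after turn",(Rt.inv().apply(d)/30).round(3))
E
python3 - <<'E'
from h import *
o=get_obs();print(o["tcp_rot"],o["grip_width"])
m=camera_model("wrist");P=np.array(m["pose"]);print(m["fov_y"],P.round(2).tolist())
c=R.from_euler("xyz",o["tcp_rot"]).as_matrix().T
print("cam in tool",(c@(P[:3,3]-o["tool_pos"])).round(1),(c@P[:3,:3]).round(2).tolist())
for yaw in(0,np.pi/2,-np.pi/2,np.pi):go([440,330,250],yaw)
E
```

```text
[3.14149924e+00 1.81858451e-05 2.88180177e+00] 91.80350795716062
60.15465533674127 [[0.26, -0.93, -0.26, 64.42], [0.97, 0.25, 0.07, 526.23], [-0.0, -0.27, 0.96, 384.11], [0.0, 0.0, 0.0, 1.0]]
cam in tool [ 7.290e+01  1.000e-01 -1.574e+02] [[-0.0, 0.96, 0.27], [1.0, 0.0, 0.0], [0.0, 0.27, -0.96]]
t 2.0 pos [134.8 507.4 226.8] rot [3.141 0.    2.882] F [ 0.1 -0.3 -0.3] w 91.8 0.0
 turn units [ 0.   -0.   41.28]  shift units before turn [-11.349  -3.102  -0.775]  after turn [10.172  5.913 -0.775]
t 2.0 pos [134.8 507.4 226.8] rot [3.141 0.    2.882] F [ 0.1 -0.3 -0.3] w 91.8 0.0
 turn units [ 0.   -0.   18.78]  shift units before turn [-11.349  -3.102  -0.775]  after turn [-5.913 10.172 -0.775]
t 2.0 pos [134.8 507.4 226.8] rot [3.141 0.    2.882] F [ 0.1 -0.3 -0.3] w 91.8 0.0
 turn units [  0.     0.   -26.22]  shift units before turn [-11.349  -3.102  -0.775]  after turn [  5.913 -10.172  -0.775]
t 2.0 pos [134.8 507.4 226.8] rot [3.141 0.    2.882] F [ 0.1 -0.3 -0.3] w 91.8 0.0
 turn units [ 0.    0.   -3.72]  shift units before turn [-11.349  -3.102  -0.775]  after turn [-10.172  -5.913  -0.775]
```

```bash
python3 -m pendant '[0,0,-0.6,0,0,-0.93,-1, 0,0,-0.6,0,0,-0.93,-1, 0,0,-0.6,0,0,-0.93,-1, 0,0,-0.6,0,0,-0.93,-1]'; python3 -m pendant '[-0.93,-0.5,0,0,0,0,-1, -0.93,-0.5,0,0,0,0,-1, -0.93,-0.5,0,0,0,0,-1, -0.93,-0.5,0,0,0,0,-1, -0.93,-0.5,0,0,0,0,-1, -0.93,-0.5,0,0,0,0,-1, -0.93,-0.5,0,0,0,0,-1, -0.93,-0.5,0,0,0,0,-1, -0.93,-0.5,0,0,0,0,-1, -0.93,-0.5,0,0,0,0,-1, -0.93,-0.5,0,0,0,0,-1, -0.93,-0.5,0,0,0,0,-1]'
python3 - <<'E'
from h import *
m=camera_model("wrist");shot("wrist","w1.png")
for n,z in dict(tongs=6,tongs_tail=20,tongs_grip_left=20,tongs_grip_right=20,tongs_jaw_left=18,cradle=0).items():
    print(n,[(round(r["score"],2),np.round(r["location"]).tolist(),at("wrist",r["location"],z,m)[:2].tolist()) for r in pinpoint("wrist",n)[:2]])
E
```

```text
time: 2.4
tool_pos: [134.8, 507.3, 299.5]
tcp_rot: [3.142, -0.0, -3.139]
contact_force: [0.2, -0.2, 0.4]
grip_width: 92.3
finger_force: 0.0
time: 3.6
tool_pos: [470.7, 326.6, 298.7]
tcp_rot: [3.141, 0.0, 3.141]
contact_force: [0.2, -0.2, 0.2]
grip_width: 91.7
finger_force: 0.0
tongs [(0.74, [471.0, 8.0], [290.9, 513.2]), (0.56, [321.0, 184.0], [508.3, 333.2])]
tongs_tail [(0.87, [489.0, 112.0], [411.9, 542.3]), (0.7, [322.0, 111.0], [412.6, 333.3])]
tongs_grip_left [(0.8, [338.0, 184.0], [504.3, 354.6]), (0.64, [16.0, 247.0], [596.5, -103.3])]
tongs_grip_right [(0.97, [300.0, 185.0], [505.8, 305.2]), (0.56, [510.0, 1.0], [284.6, 552.7])]
tongs_jaw_left [(0.94, [335.0, 240.0], [584.2, 353.1]), (0.55, [163.0, 252.0], [602.4, 113.0])]
cradle [(0.8, [321.0, 181.0], [505.7, 333.4]), (0.68, [212.0, 350.0], [782.5, 159.6])]
```

View pics/w1.png

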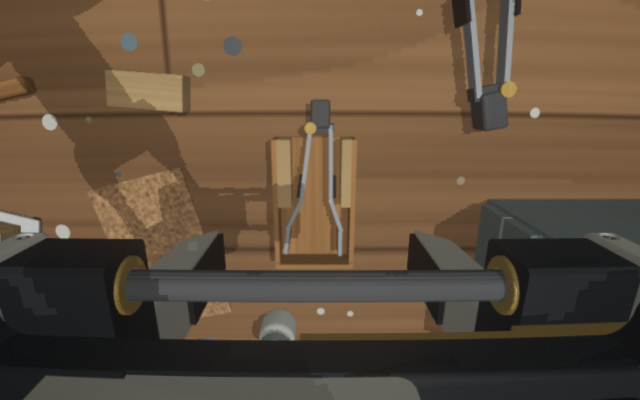

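The wrist view shows the tongs in the cradle, with the tail at (321,112) and the axis almost along world x. I'm going down on the tail.

```bash
python3 -m pendant '[0.96,0.11,1,0,0,0,-1, 0.96,0.1,1,0,0,0,-1, 0,0,1,0,0,0,-1, 0,0,1,0,0,0,-1, 0,0,1,0,0,0,-1, 0,0,1,0,0,0,-1, 0,0,1,0,0,0,-1, 0,0,1,0,0,0,-1, 0,0,1,0,0,0,-1, 0,0,0.75,0,0,0,-1]'; python3 -m pendant '[0,0,0,0,0,0,1, 0,0,0,0,0,0,1, 0,0,0,0,0,0,1, 0,0,0,0,0,0,1, 0,0,0,0,0,0,1, 0,0,0,0,0,0,1, 0,0,0,0,0,0,1]'
```

```text
time: 4.95
tool_pos: [410.8, 334.1, 5.0]
tcp_rot: [-3.141, -0.001, -3.14]
contact_force: [-0.3, 0.6, -0.4]
grip_width: 92.0
finger_force: 0.0
time: 5.65
tool_pos: [412.2, 333.7, 6.5]
tcp_rot: [3.141, 0.0, 3.141]
contact_force: [0.6, 0.1, -0.2]
grip_width: 40.4
finger_force: 0.0
```

```bash
python3 -m pendant '[0,0,0,0,0,0,1, 0,0,0,0,0,0,1, 0,0,0,0,0,0,1, 0,0,0,0,0,0,1]'; python3 -m pendant '[0,0,-0.3,0,0,0,1, 0,0,-0.5,0,0,0,1, 0,0,-0.7,0,0,0,1, 0,0,-0.7,0,0,0,1, 0,0,-0.6,0,0,0,1, 0,0,-0.2,0,0,0,1]'
python3 - <<'E'
from h import *
m=camera_model("wrist");o=get_obs();shot("wrist","w2.png")
u=o["tool_pos"][2]  # tongs lifted ~90
for n,z in dict(tongs=96,tongs_grip_left=110,tongs_grip_right=110,tongs_jaw_left=108,tongs_jaw_right=108,mat=0).items():
    print(n,[(round(r["score"],2),np.round(r["location"]).tolist(),at("wrist",r["location"],z,m)[:2].tolist()) for r in pinpoint("wrist",n)[:2]])
import math
for r in regions_of("top","mat")[:1]:
    c,s,a=cv2.minAreaRect(np.argwhere(r["pixels"])[:,::-1].astype(np.float32)); 
    p=cv2.boxPoints((c,s,a)); print("mat",at("top",c,3),[at("top",q,3)[:2].tolist() for q in p])
E
```

```text
time: 6.05
tool_pos: [412.1, 333.6, 6.2]
tcp_rot: [-3.142, 0.0, 3.142]
contact_force: [-0.7, -1.3, -0.1]
grip_width: 23.8
finger_force: 30.0
time: 6.65
tool_pos: [412.8, 334.3, 98.4]
tcp_rot: [3.14, 0.003, 3.142]
contact_force: [0.2, 0.5, -0.7]
grip_width: 23.9
finger_force: 30.0
tongs [(0.61, [574.0, 30.0], [309.1, 448.0])]
tongs_grip_left []
tongs_grip_right [(0.34, [38.0, 162.0], [365.2, 211.8])]
tongs_jaw_left [(0.3, [313.0, 261.0], [413.6, 333.0])]
tongs_jaw_right []
mat []
mat [611.9 104.2   3. ] [[705.2, 201.2], [740.8, 63.7], [520.1, 8.8], [485.5, 144.0]]
```

View pics/w2.png

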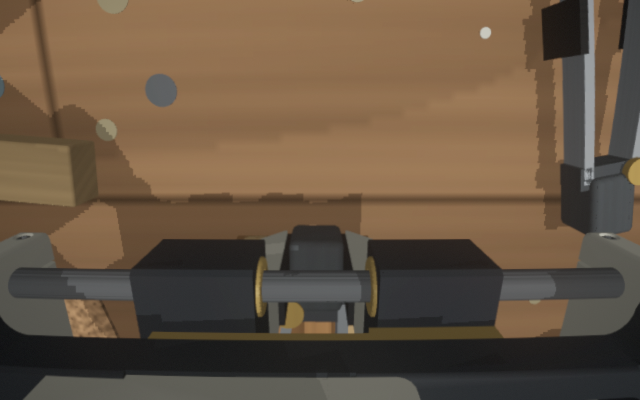

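The tail is held cleanly between the pads, at about (318,255). Next I turn to the mat's yaw, carry the tongs over it and check.

```bash
python3 -m pendant '[0,0,-0.3,0,0,-0.79,1, 0,0,-0.3,0,0,-0.79,1, 0,0,0,0,0,-0.79,1, 0,0,0,0,0,-0.79,1]'; python3 -m pendant '[-0.1,-0.4,0,0,0,0,1, -0.175,-0.83,0,0,0,0,1, -0.175,-0.83,0,0,0,0,1, -0.175,-0.83,0,0,0,0,1, -0.175,-0.83,0,0,0,0,1, -0.175,-0.83,0,0,0,0,1, -0.175,-0.83,0,0,0,0,1, -0.175,-0.83,0,0,0,0,1, -0.175,-0.83,0,0,0,0,1, -0.175,-0.83,0,0,0,0,1, -0.175,-0.83,0,0,0,0,1, 0,0,0,0,0,0,1]'
python3 - <<'E'
from h import *
s=capture("side");t=capture("top")
print(camera_model("side")["pose"][0][3],proj("side",[616,112,100]),proj("top",[616,112,100]))
a=cv2.resize(s[140:280,230:400],None,fx=2.8,fy=2.8); b=cv2.resize(t[110:250,230:400],None,fx=2.8,fy=2.8)
cv2.imwrite("pics/c3.png",np.vstack([a,b])[:,:,::-1][:784]) if 0 else cv2.imwrite("pics/c3.png",cv2.resize(np.hstack([a,b])[:,:,::-1],(800,330)))
for r in regions_of("side","mat")[:1]:
    c=cv2.boxPoints(cv2.minAreaRect(np.argwhere(r["pixels"])[:,::-1].astype(np.float32))); print(c.round(),[at("side",q,3)[:2].tolist() for q in c])
E
```

```text
time: 7.45
tool_pos: [412.0, 333.6, 114.0]
tcp_rot: [-3.142, -0.0, -2.919]
contact_force: [0.3, -0.3, -2.0]
grip_width: 24.2
finger_force: 30.0
time: 8.65
tool_pos: [524.5, 87.8, 113.8]
tcp_rot: [-3.141, 0.0, -2.926]
contact_force: [0.5, 0.0, -1.1]
grip_width: 24.0
finger_force: 30.0
433.9145656899373 [[303.98747542 192.50282615]] [[305.98555674 171.94998764]]
[[273. 198.]
 [337. 192.]
 [339. 222.]
 [275. 227.]] [[741.6, 59.4], [508.3, -1.0], [485.3, 144.4], [705.9, 199.4]]
```

View pics/c3.png

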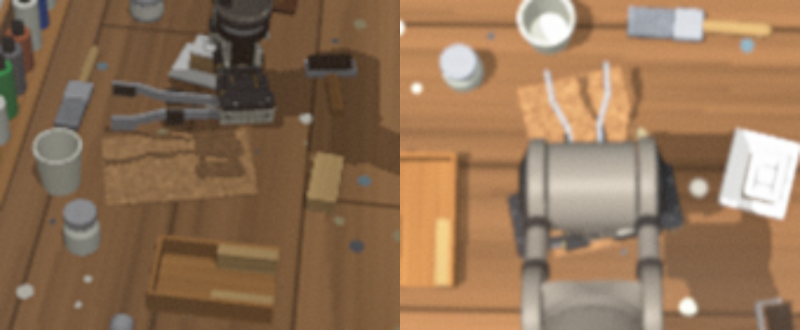

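The tongs hang level over the mat in both views. I'm lowering them and letting go.

```bash
python3 -m pendant '[0,0,0.7,0,0,0,1, 0,0,0.8,0,0,0,1, 0,0,0.8,0,0,0,1, 0,0,0.7,0,0,0,1, 0,0,0.4,0,0,0,1, 0,0,0.2,0,0,0,1, 0,0,0.04,0,0,0,1, 0,0,0,0,0,0,1]'; python3 -m pendant '[0,0,0,0,0,0,-0.3, 0,0,0,0,0,0,-0.3, 0,0,0,0,0,0,-0.3, 0,0,0,0,0,0,-0.3, 0,0,0,0,0,0,-0.3]'
```

```text
time: 9.6
tool_pos: [523.3, 92.1, 7.2]
tcp_rot: [3.141, 0.001, -2.921]
contact_force: [-6.6, 1.7, 15.8]
grip_width: 23.5
finger_force: 30.0
time: 10.1
tool_pos: [523.3, 91.2, 4.9]
tcp_rot: [3.142, -0.0, -2.921]
contact_force: [0.1, -1.1, -0.6]
grip_width: 57.7
finger_force: 0.0
```

```bash
python3 -m pendant '[0,0,-1,0,0,0,-0.6, 0,0,-1,0,0,0,-1, 0,0,-1,0,0,0,-1, -0.4,0,-1,0,0,0,-1, -0.5,0,-1,0,0,0,-1, -0.5,0,-1,0,0,0,-1, -0.4,0,-0.7,0,0,0,-1]'
python3 - <<'E'
from h import *
o=get_obs();m=camera_model("wrist");shot("wrist","w4.png")
for n,z in dict(tongs=3,tongs_tail=17,tongs_grip_left=17,tongs_grip_right=17,tongs_jaw_left=15,tongs_jaw_right=15,mat=0,block=10,stand=0).items():
    print(n,[(round(r["score"],2),np.round(r["location"]).tolist(),at("wrist",r["location"],z,m)[:2].tolist()) for r in pinpoint("wrist",n)[:2]])
E
```

```text
time: 10.8
tool_pos: [577.1, 103.1, 208.3]
tcp_rot: [-3.141, 0.003, -2.921]
contact_force: [0.4, 0.8, -0.5]
grip_width: 92.1
finger_force: 0.0
tongs [(0.81, [316.0, 205.0], [617.0, 111.4])]
tongs_tail [(0.64, [319.0, 119.0], [524.9, 94.4])]
tongs_grip_left [(0.62, [333.0, 207.0], [610.2, 129.2])]
tongs_grip_right [(0.6, [290.0, 205.0], [618.1, 84.0])]
tongs_jaw_left [(0.57, [336.0, 271.0], [684.7, 149.8])]
tongs_jaw_right [(0.82, [276.0, 267.0], [694.2, 83.6])]
mat [(0.61, [311.0, 199.0], [611.7, 104.6])]
block [(0.76, [97.0, 139.0], [593.8, -127.8])]
stand [(0.91, [109.0, 147.0], [602.3, -120.8])]
```

View pics/w4.png

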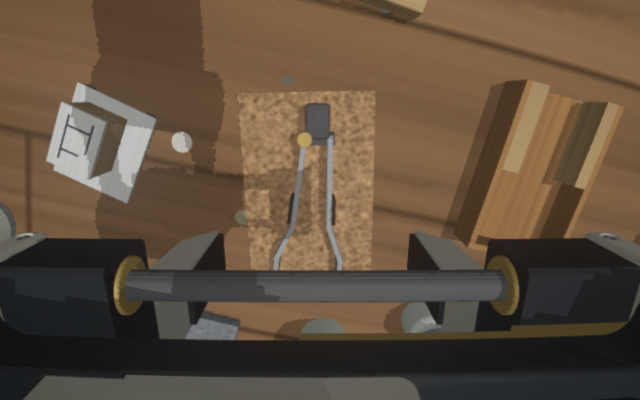

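The tongs lie flat on the mat, tail at (317,120), grips at (293,208) and (333,208). The stand is visible at (103,142). I'll look at the block and the frame from above before gripping.

```bash
cat > look.py <<'E'
from h import *
import sys
tag=sys.argv[1]; m=camera_model("wrist");shot("wrist",tag+".png")
for a in sys.argv[2:]:
    n,z=a.split(":");z=float(z)
    print(n,[(round(r["score"],2),np.round(r["location"]).tolist(),at("wrist",r["location"],z,m)[:2].tolist()) for r in pinpoint("wrist",n)[:2]])
E
python3 -m pendant '[0.3,-0.92,0,0,0,0,-1, 0.3,-0.92,0,0,0,0,-1, 0.3,-0.92,0,0,0,0,-1, 0.3,-0.92,0,0,0,0,-1, 0.3,-0.92,0,0,0,0,-1, 0.3,-0.92,0,0,0,0,-1, 0.3,-0.92,0,0,0,0,-1, 0.3,-0.92,0,0,0,0,-1, 0,0,0,0,0,0,-1]'
python3 look.py w5 block:10 stand:0 brayer:0
python3 -m pendant '[0.52,-0.9,0,0,0,0,-1, 0.52,-0.9,0,0,0,0,-1, 0.52,-0.9,0,0,0,0,-1, 0.52,-0.9,0,0,0,0,-1, 0.52,-0.9,0,0,0,0,-1, 0.52,-0.9,0,0,0,0,-1, 0.52,-0.9,0,0,0,0,-1, 0,0,0,0,0,0,-1]'
python3 look.py w6 pocket:8 frame:0 clamp_pin:72 block:10
python3 -c "
import cv2,numpy as np
a=[cv2.imread('pics/w5.png'),cv2.imread('pics/w6.png')]
cv2.imwrite('pics/w56.png',np.vstack([cv2.resize(i[:260],(730,296)) for i in a]))"
```

```text
time: 12.2
tool_pos: [553.4, -131.5, 205.5]
tcp_rot: [-3.141, -0.001, -2.925]
contact_force: [0.4, 1.3, 0.9]
grip_width: 91.3
finger_force: 0.0
block [(0.63, [312.0, 206.0], [591.0, -127.6])]
stand []
brayer [(0.76, [361.0, 4.0], [386.1, -124.1])]
time: 13.2
tool_pos: [488.1, -338.8, 205.7]
tcp_rot: [-3.141, -0.0, -2.923]
contact_force: [1.0, 1.5, -0.5]
grip_width: 92.0
finger_force: 0.0
pocket [(0.87, [314.0, 201.0], [520.8, -334.3])]
frame [(0.86, [310.0, 197.0], [519.6, -338.6])]
clamp_pin [(0.88, [230.0, 247.0], [562.1, -403.9])]
block []
```

View pics/w56.png

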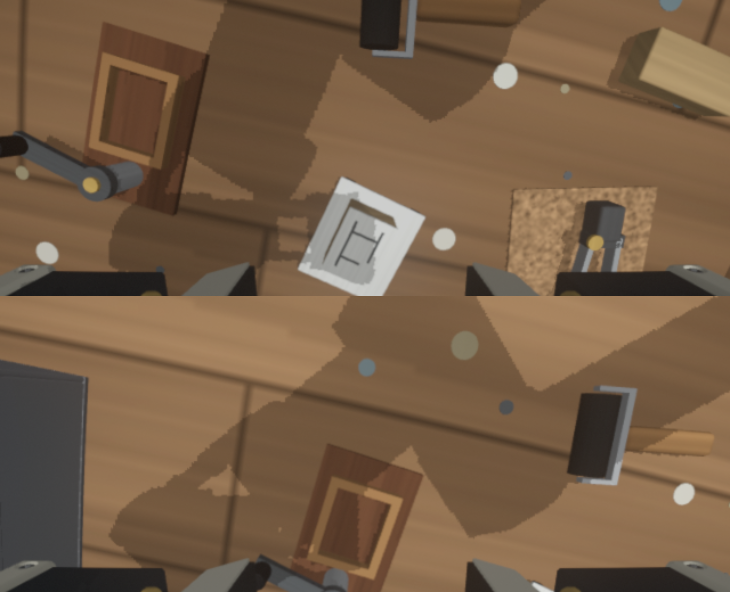

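The upper half shows the stand and block near (360,240) with the brayer behind. The lower half shows the frame pocket near (355,525) with the clamp open to the left. I need exact yaws, so I'm enlarging both.

```bash
python3 -c "
import cv2,numpy as np
a=cv2.imread('pics/w5.png')[150:262,270:370];b=cv2.imread('pics/w6.png')[128:240,258:372]
f=lambda i,w:cv2.resize(i,(w,448),interpolation=cv2.INTER_CUBIC)
c=np.hstack([f(a,400),f(b,456)])[:, :800]
for k in range(0,800,40): cv2.line(c,(k,0),(k,5),(0,0,255),1)
for k in range(0,448,40): cv2.line(c,(0,k),(5,k),(0,0,255),1); cv2.line(c,(400,k),(405,k),(0,0,255),1)
cv2.imwrite('pics/z56.png',c)"
```

```text
(no output)
```

View pics/z56.png

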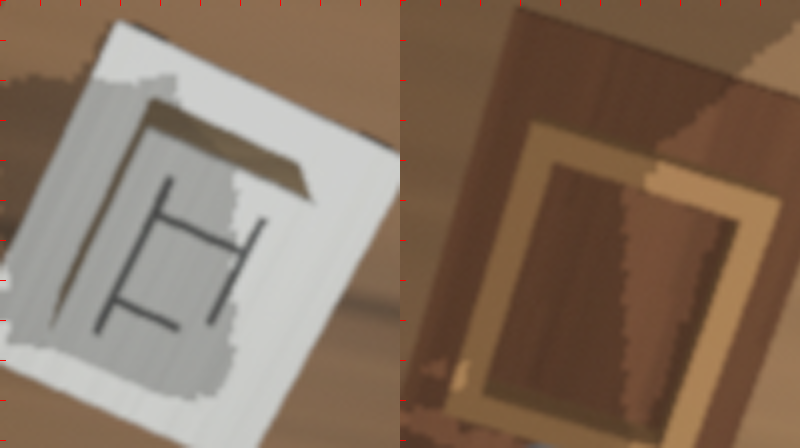

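In the left crop the block top's corners are at (148,127), (315,203) and (52,328). In the right crop the wall-top's outer corners are at (532,122), (782,202) and (447,412).

Run:
```python
from h import *
m=camera_model("wrist"); o=get_obs(); T=np.eye(4);T[:3,:3]=R.from_euler("xyz",o["tcp_rot"]).as_matrix();T[:3,3]=o["tool_pos"]
C=np.linalg.inv(T)@np.array(m["pose"])
T5=np.eye(4);T5[:3,:3]=R.from_euler("xyz",[np.pi,0,-2.923]).as_matrix();T5[:3,3]=[553.4,-131.5,206]
m5=dict(m);m5["pose"]=T5@C
def rep(nm,rl,rr,fl,z,L,W,mm,ox,oy,sx):
    A,B,D=[at("wrist",[ox+(p[0]-sx)/4,oy+p[1]/4],z,mm)[:2] for p in(rl,rr,fl)]
    y1=np.arctan2(*(D-A)[::-1]); y2=np.arctan2(*(A-B)[::-1])-np.pi/2
    y=(y1*L+y2*W)/(L+W); e=np.array([np.cos(y),np.sin(y)]);n=np.array([-e[1],e[0]])
    print(nm,A,B,D,"len",np.hypot(*(D-A)).round(1),"wid",np.hypot(*(A-B)).round(1),"yaw",round(y1,3),round(y2,3),"centre",((A+B)/2+e*L/2).round(1), (D+e*0-n*W/2-e*L/2).round(1))
rep("blocktop",(148,127),(315,203),(52,328),50,60,44,m5,270,150,0)
rep("blockbot",(152,98),(300,163),(52,328),10,60,44,m5,270,150,0)
rep("frame",(532,122),(782,202),(447,412),22,82,66,m,258,128,400)
rep("pocket",(553,162),(738,222),(485,395),22,66,50,m,258,128,400)
print("brayer roller end",at("wrist",[415/1.14,55/1.14],20,m5),at("wrist",[362/1.14,48/1.14],20,m5))
```

```text
blocktop [ 557.  -139.4] [566.5 -97. ] [ 611.2 -151.7] len 55.6 wid 43.5 yaw -0.223 -3.362 centre [ 562.3 -148.2] [ 588.6 -122.1]
blockbot [ 558.7 -139.1] [567.4 -97.1] [ 627.6 -152.3] len 70.2 wid 42.9 yaw -0.189 -3.346 centre [ 564.4 -148.1] [ 604.2 -123.3]
frame [ 480.  -362.8] [ 486.1 -296.9] [ 560.8 -369.2] len 81.1 wid 66.2 yaw -0.079 -3.234 centre [ 486.5 -370.7] [ 524.4 -331.1]
pocket [ 488.8 -355.6] [ 493.6 -306.5] [ 553.9 -360.3] len 65.3 wid 49.3 yaw -0.072 -3.239 centre [ 495.6 -363.8] [ 524.7 -330.9]
brayer roller end [ 427.8 -113.8   20. ] [ 432.1 -157.1   20. ]
```

```bash
python3 -m pendant '[-0.53,0.968,0,0,0,0,-1, -0.53,0.968,0,0,0,0,-1, -0.53,0.968,0,0,0,0,-1, -0.53,0.968,0,0,0,0,-1, -0.53,0.968,0,0,0,0,-1, -0.53,0.968,0,0,0,0,-1, -0.53,0.968,0,0,0,0,-1, -0.53,0.968,0,0,0,0,-1, -0.53,0.968,0,0,0,0,-1, -0.53,0.968,0,0,0,0,-1, -0.53,0.968,0,0,0,0,-1, -0.53,0.968,0,0,0,0,-1]'; python3 -m pendant '[-0.53,0.968,0,0,0,0,-1, -0.53,0.968,0,0,0,0,-1, 0,0,1,0,0,0,-1, 0,0,1,0,0,0,-1, 0,0,1,0,0,0,-1, 0,0,1,0,0,0,-1, 0,0,1,0,0,0,-1, 0,0,0,0,0,0,-1, 0,0,0,0,0,0,-1]'; python3 -c "
from h import *
go([616.1,106.5,5.5],np.pi+.22)"
```

```text
time: 14.65
tool_pos: [598.7, 48.0, 206.3]
tcp_rot: [3.141, 0.0, -2.919]
contact_force: [-0.3, 0.2, -0.1]
grip_width: 91.5
finger_force: 0.0
time: 15.55
tool_pos: [617.0, 109.8, 56.5]
tcp_rot: [3.141, -0.0, -2.92]
contact_force: [0.1, 0.0, 0.7]
grip_width: 91.6
finger_force: 0.0
t 15.55 pos [617.  109.8  56.5] rot [ 3.141 -0.    -2.92 ] F [0.1 0.  0.7] w 91.6 0.0
 turn units [ 0.   -0.    0.03]  shift units before turn [ 0.052 -0.101  1.7  ]  after turn [ 0.052 -0.101  1.7  ]
```

```bash
python3 -m pendant '[0.05,-0.1,0.9,0,0,0,-0.5, 0,0,0.6,0,0,0,-0.5, 0,0,0.2,0,0,0,-0.3, 0,0,0,0,0,0,0, 0,0,0,0,0,0,0, 0,0,0,0,0,0,0, 0,0,0,0,0,0,0, 0,0,0,0,0,0,0, 0,0,0,0,0,0,0, 0,0,0,0,0,0,0]'; python3 -c "
from h import *
go([616.1,106.5,5.5],np.pi+.22)"; python3 look.py w7 tongs_tail:17 tongs_grip_left:17 tongs_grip_right:17
```

```text
time: 16.55
tool_pos: [617.5, 106.3, 6.8]
tcp_rot: [3.141, 0.003, -2.921]
contact_force: [-0.5, 3.2, 5.7]
grip_width: 46.1
finger_force: 16.6
t 16.55 pos [617.5 106.3   6.8] rot [ 3.141e+00  3.000e-03 -2.921e+00] F [-0.5  3.2  5.7] w 46.1 16.6
 turn units [0.   0.05 0.01]  shift units before turn [0.043 0.016 0.042]  after turn [0.043 0.016 0.042]
tongs_tail [(0.94, [332.0, 46.0], [524.9, 92.3])]
tongs_grip_left [(0.85, [365.0, 258.0], [611.3, 128.5])]
tongs_grip_right [(0.7, [273.0, 256.0], [619.6, 86.1])]
```

The grips are held at 46 mm with about 16 N. Lifting, turning to the block's yaw, and moving above it.

```bash
python3 -m pendant '[0,0,-0.3,0,0,0,0, 0,0,-0.5,0,0,0,0, 0,0,-0.6,0,0,0,0, 0,0,-0.6,0,0,0.6,0, 0,0,-0.6,0,0,0.9,0, 0,0,-0.4,0,0,0.9,0, 0,0,-0.3,0,0,0.9,0, 0,0,0,0,0,0.9,0, 0,0,0,0,0,0.9,0, 0,0,0,0,0,0.8,0, 0,0,0,0,0,0.4,0]'; python3 -m pendant '[0.1,-0.4,0,0,0,0,0, 0.16,-0.76,0,0,0,0,0, 0.16,-0.76,0,0,0,0,0, 0.16,-0.76,0,0,0,0,0, 0.16,-0.76,0,0,0,0,0, 0.16,-0.76,0,0,0,0,0, 0.16,-0.76,0,0,0,0,0, 0.16,-0.76,0,0,0,0,0, 0.16,-0.76,0,0,0,0,0, 0.16,-0.76,0,0,0,0,0, 0.05,-0.4,0,0,0,0,0, 0,0,0,0,0,0,0]'; python3 -c "
from h import *
go([520.8,-106.1,95],np.pi-.221)"; python3 look.py w8 tongs_tail:116 tongs_grip_left:116 tongs_grip_right:116
python3 - <<'E'
from h import *
s=capture("side");t=capture("top")
a=cv2.resize(s[120:220,270:380],None,fx=5,fy=5,interpolation=2);b=cv2.resize(t[140:240,320:430],None,fx=5,fy=5,interpolation=2)
cv2.imwrite("pics/c8.png",cv2.resize(np.hstack([a,b])[:,:,::-1],(800,364)))
E
```

```text
time: 17.85
tool_pos: [616.4, 105.4, 105.1]
tcp_rot: [3.142, 0.001, 2.92]
contact_force: [0.2, 0.6, -1.1]
grip_width: 46.2
finger_force: 13.5
time: 19.05
tool_pos: [519.3, -109.3, 104.3]
tcp_rot: [-3.141, 0.0, 2.92]
contact_force: [0.7, -0.3, -1.6]
grip_width: 46.0
finger_force: 13.5
t 19.05 pos [ 519.3 -109.3  104.3] rot [-3.141  0.     2.92 ] F [ 0.7 -0.3 -1.6] w 46.0 13.5
 turn units [-0.  0. -0.]  shift units before turn [-0.026  0.114  0.312]  after turn [-0.026  0.114  0.312]
tongs_tail [(0.73, [333.0, 44.0], [429.2, -82.2])]
tongs_grip_left [(0.69, [365.0, 261.0], [524.2, -86.8])]
tongs_grip_right [(0.86, [270.0, 255.0], [511.2, -129.0])]
```

View pics/c8.png

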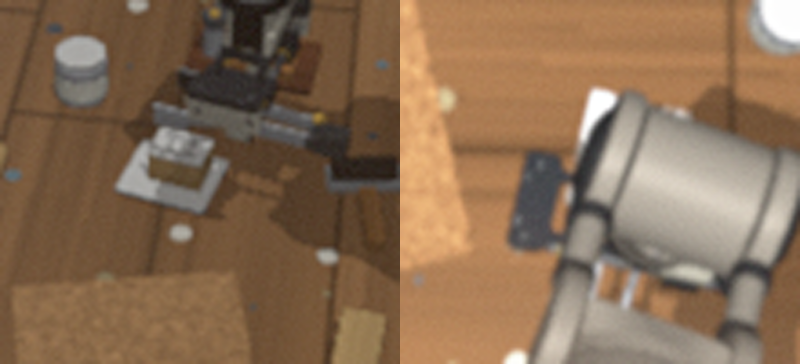

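The side view shows the jaws level above the block, with the tail clear of the brayer. I'm bringing them down around the block.

```bash
python3 -m pendant '[-0.03,0.09,0,0,0,0,0, 0,0.09,0.3,0,0,0,0, 0,0,0.6,0,0,0,0, 0,0,0.5,0,0,0,0, 0,0,0.25,0,0,0,0, 0,0,0,0,0,0,0]'; python3 -m pendant '[0,0,0.3,0,0,0,0, 0,0,0.3,0,0,0,0, 0,0,0.13,0,0,0,0, 0,0,0,0,0,0,0]'; python3 -c "
from h import *
go([521.2,-104.1,33],np.pi-.221)
s=capture('side');t=capture('top')
print([(round(r['score'],2),r['location'],at('side',r['location'],10)) for r in pinpoint('side','block')])
a=cv2.resize(s[120:220,270:380],None,fx=7.2,fy=6,interpolation=2)
cv2.imwrite('pics/c9.png',a[:,:,::-1])"
```

```text
time: 19.95
tool_pos: [521.2, -102.1, 53.2]
tcp_rot: [3.141, -0.003, 2.923]
contact_force: [0.5, -0.3, -1.2]
grip_width: 46.1
finger_force: 13.5
time: 20.35
tool_pos: [522.0, -102.8, 32.6]
tcp_rot: [-3.142, 0.0, 2.922]
contact_force: [-1.5, 0.1, 3.1]
grip_width: 45.9
finger_force: 13.7
t 20.35 pos [ 522.  -102.8   32.6] rot [-3.142  0.     2.922] F [-1.5  0.1  3.1] w 45.9 13.7
 turn units [-0.    0.    0.02]  shift units before turn [ 0.017 -0.047 -0.012]  after turn [ 0.016 -0.047 -0.012]
[(0.54, [315.9, 169.9], array([ 601.6, -106.5,   10. ])), (0.52, [319.5, 165.3], array([ 590.9, -135.2,   10. ]))]
```

```bash
python3 -m pendant '[0,0,0,0,0,0,0, 0,0,0,0,0,0,0]'; python3 -m pendant '[0,0,0,0,0,0,0.1, 0,0,0,0,0,0,0.15, 0,0,0,0,0,0,0.2, 0,0,0,0,0,0,0.4, 0,0,0,0,0,0,0.6, 0,0,0,0,0,0,0.6]'
```

```text
time: 20.7
tool_pos: [522.0, -102.7, 32.7]
tcp_rot: [-3.142, 0.0, 2.922]
contact_force: [-1.3, -1.0, 3.1]
grip_width: 45.9
finger_force: 13.9
time: 21.3
tool_pos: [522.4, -102.9, 32.9]
tcp_rot: [-3.142, 0.001, 2.922]
contact_force: [-0.4, -2.3, 5.5]
grip_width: 37.8
finger_force: 29.9
```

```bash
python3 -m pendant '[0,0,-0.2,0,0,0,0.7, 0,0,-0.3,0,0,0,0.7, 0,0,-0.4,0,0,0,0.7, 0,0,-0.5,0,0,0,0.7, 0,0,-0.5,0,0,0,0.7, 0,0,-0.5,0,0,0,0.7, 0,0,-0.2,0,0,0,0.7, 0,0,0,0,0,0,0.7]'
python3 - <<'E'
from h import *
go([521,-104,100],np.pi-.221)
s=capture('side');t=capture('top')
cv2.imwrite('pics/c10.png',cv2.resize(np.hstack([cv2.resize(s[100:200,270:380],None,fx=5,fy=5,interpolation=2),cv2.resize(t[140:240,320:430],None,fx=5,fy=5,interpolation=2)])[:,:,::-1],(800,364)))
cv2.imwrite('pics/s10.png',s[:,:,::-1])
print(proj('side',[591,-125,80]))
for c in('side','wrist'):
  if c=='wrist': m=camera_model(c);capture(c)
  else: m=None
  for n,z in dict(block=75,tongs_tail=115,tongs_jaw_left=110,brayer=0).items():
    print(c,n,[(round(r['score'],2),np.round(r['location']).tolist(),at(c,r['location'],z,m)[:2].tolist()) for r in pinpoint(c,n)[:2]])
E
```

```text
time: 22.1
tool_pos: [522.4, -102.7, 111.8]
tcp_rot: [-3.141, 0.002, 2.922]
contact_force: [-1.1, 0.3, -2.8]
grip_width: 38.0
finger_force: 29.8
t 22.1 pos [ 522.4 -102.7  111.8] rot [-3.141e+00  2.000e-03  2.922e+00] F [-1.1  0.3 -2.8] w 38.0 29.8
 turn units [-0.    0.03  0.03]  shift units before turn [ 0.037 -0.052  0.393]  after turn [ 0.036 -0.052  0.393]
[[319.43870318 153.51345063]]
side block [(0.45, [319.0, 152.0], [593.1, -141.5])]
side tongs_tail [(0.85, [353.0, 321.0], [410.6, 596.9]), (0.65, [362.0, 158.0], [427.5, -83.2])]
side tongs_jaw_left [(0.72, [422.0, 307.0], [219.5, 524.2]), (0.55, [318.0, 146.0], [598.6, -134.7])]
side brayer [(0.53, [368.0, 175.0], [395.9, -116.3])]
wrist block [(0.57, [312.0, 343.0], [601.5, -123.2])]
wrist tongs_tail [(0.73, [320.0, 62.0], [436.1, -81.6]), (0.62, [52.0, 249.0], [490.5, -229.5])]
wrist tongs_jaw_left [(0.42, [314.0, 284.0], [539.5, -107.3])]
wrist brayer [(0.78, [250.0, 21.0], [387.0, -121.0]), (0.17, [356.0, 257.0], [583.8, -81.9])]
```

View pics/c10.png

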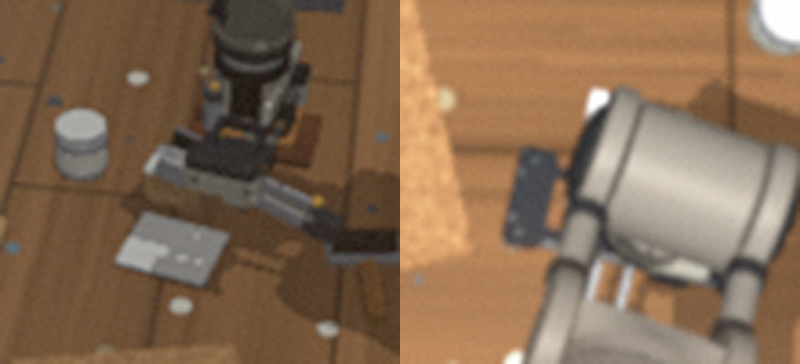

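This last view shows the block in the jaws off the stand, but the tongs seem pitched, tail low. I'll measure the tilt by triangulating the tail.

```bash
cat >> h.py <<'E'
def tri(rays):
    A=np.zeros((3,3));b=np.zeros(3)
    for o,d in rays:
        d=d/np.linalg.norm(d);M=np.eye(3)-np.outer(d,d);A+=M;b+=M@o
    return np.linalg.solve(A,b).round(1)
E
python3 - <<'E'
from h import *
print("tail now",tri([ray("side",[362,158]),ray("wrist",[320,62])]), "level would be z 122")
go([521,-104,100],np.pi-.221)
e=np.array([np.cos(-.221),np.sin(-.221),0]);t=np.array([522.4,-102.7,111.8])
for ang in(0,.1,.2,.3):
    f=lambda x,y,z:t+np.array([0,0,10.])+ (e*np.cos(ang)+[0,0,np.sin(ang)])*x+np.array([.219,.976,0])*y+(np.array([0,0,1])*np.cos(ang)-e*np.sin(ang))*(z-14)
    print(ang,"tail wrist",proj("wrist",f(-93.5,0,14))[0].round(),"side",proj("side",f(-93.5,0,14))[0].round(),"jawtip side",proj("side",f(91,27,24))[0].round())
for n in("block","tongs","tongs_tail"):
  for c in("side","wrist"):
    for r in regions_of(c,n)[:2]:
        ys,xs=np.nonzero(r["pixels"]); print(c,n,round(r["score"],2),np.round(r["location"]),xs.min(),xs.max(),ys.min(),ys.max(),len(xs))
E
```

```text
tail now [431.7 -82.1 113.8] level would be z 122
t 22.65 pos [ 521.8 -102.6  110.4] rot [ 3.141 -0.     2.922] F [-0.1  0.6 -2. ] w 37.9 29.8
 turn units [ 0.   -0.01  0.02]  shift units before turn [ 0.017 -0.05   0.346]  after turn [ 0.017 -0.05   0.346]
0 tail wrist [316.  47.] side [361. 156.] jawtip side [312. 147.]
0.1 tail wrist [316.  51.] side [361. 158.] jawtip side [312. 145.]
0.2 tail wrist [316.  57.] side [360. 160.] jawtip side [313. 144.]
0.3 tail wrist [316.  64.] side [359. 162.] jawtip side [314. 142.]
wrist block 0.6 [312. 320.] 279 346 302 332 1611
side tongs 0.85 [348. 156.] 313 364 135 165 270
side tongs 0.82 [392. 324.] 345 437 305 340 1225
wrist tongs 0.65 [320. 113.] 271 360 18 332 11882
side tongs_tail 0.72 [389. 325.] 344 437 305 340 1308
side tongs_tail 0.67 [349. 152.] 313 364 134 166 324
wrist tongs_tail 0.82 [322. 110.] 272 360 17 332 12104
```

Run:
```python
from h import *
def brass(im,x0,y0,sx,sy,nm,xr):
    h=cv2.cvtColor(im,cv2.COLOR_BGR2HSV)
    k=(h[...,0]>17)&(h[...,0]<28)&(h[...,1]>150)&(h[...,2]>150)
    n,l,s,c=cv2.connectedComponentsWithStats(k.astype(np.uint8))
    print(nm,[(int(s[i,4]),(x0+c[i][0]/sx).round(1),(y0+c[i][1]/sy).round(1)) for i in range(1,n) if s[i,4]>8 and xr[0]<x0+c[i][0]/sx<xr[1]])
a=cv2.imread('pics/c8.png')[:,:400];brass(a,270,120,3.636,3.64,"c8 z104.3",(340,380))
brass(cv2.imread('pics/c9.png'),270,120,7.2,6,"c9 z32.7 open",(340,380))
a=cv2.imread('pics/c10.png')[:,:400];brass(a,270,100,3.636,3.64,"c10 z111.8",(340,380))
e=np.array([.9757,-.2192,0]);n=np.array([.2192,.9757,0])
for nm,t,yo in(("c8",[519.3,-109.3,104.3],5),("c9",[522,-102.7,32.7],5),("c10",[522.4,-102.7,111.8],0)):
  for ang in(0,.1,.2,.3):
    t=np.array(t);x=-77
    print(nm,ang,proj("side",t+n*(yo-12.5)+[0,0,10.]+e*(x*np.cos(ang)-14*np.sin(ang))+np.array([0,0,x*np.sin(ang)+14*np.cos(ang)]))[0].round(1))
```

```text
c8 z104.3 [(14, np.float64(357.3), np.float64(152.0))]
c9 z32.7 open []
c10 z111.8 [(22, np.float64(357.3), np.float64(154.9))]
c8 0 [358.4 151.7]
c8 0.1 [358.5 153.4]
c8 0.2 [358.4 155. ]
c8 0.3 [358.1 156.5]
c9 0 [356.2 167.1]
c9 0.1 [356.3 168.7]
c9 0.2 [356.3 170.2]
c9 0.3 [356.  171.7]
c10 0 [358.  150.4]
c10 0.1 [358.1 152.1]
c10 0.2 [358.  153.7]
c10 0.3 [357.7 155.3]
```

Run:
```python
from h import *
im=cv2.imread('pics/c9.png');h=cv2.cvtColor(im,cv2.COLOR_BGR2HSV)
for smin,vmin in((140,110),(130,90),(160,90)):
    k=(h[...,0]>16)&(h[...,0]<28)&(h[...,1]>smin)&(h[...,2]>vmin)
    n,l,s,c=cv2.connectedComponentsWithStats(k.astype(np.uint8))
    print(smin,vmin,[(int(s[i,4]),round(270+c[i][0]/7.2,1),round(120+c[i][1]/6,1)) for i in range(1,n) if s[i,4]>15 and 340<270+c[i][0]/7.2<372 and 150<120+c[i][1]/6<185])
# block now: side picture, wood/plate columns near block (rows of colours)
s=cv2.imread('pics/s10.png')
for x in(310,314,318,322,326): print(x,[tuple(int(v) for v in s[y,x][::-1]) for y in range(138,166,2)])
```

```text
140 110 [(156, np.float64(356.2), np.float64(171.2))]
130 90 [(351, np.float64(356.2), np.float64(171.1))]
160 90 [(48, np.float64(356.2), np.float64(171.1))]
310 [(110, 81, 55), (110, 82, 55), (113, 83, 57), (129, 114, 102), (152, 150, 145), (103, 84, 64), (98, 79, 51), (96, 76, 52), (84, 65, 47), (81, 58, 43), (108, 102, 96), (128, 127, 123), (128, 124, 122), (125, 124, 120)]
314 [(105, 76, 53), (122, 118, 113), (128, 129, 130), (89, 89, 88), (85, 83, 82), (84, 78, 75), (89, 71, 48), (96, 77, 51), (96, 79, 56), (83, 61, 43), (80, 59, 46), (125, 122, 121), (130, 127, 125), (128, 126, 123)]
318 [(40, 31, 25), (85, 83, 81), (118, 116, 114), (135, 132, 132), (85, 81, 83), (89, 83, 84), (88, 82, 75), (92, 74, 48), (96, 81, 57), (87, 69, 46), (67, 49, 35), (106, 101, 97), (130, 128, 125), (130, 129, 125)]
322 [(50, 47, 41), (44, 42, 37), (53, 45, 46), (44, 41, 36), (79, 72, 66), (86, 82, 75), (92, 87, 80), (93, 79, 60), (91, 73, 49), (88, 70, 47), (80, 62, 40), (79, 57, 44), (126, 125, 122), (132, 128, 125)]
326 [(52, 43, 45), (51, 46, 44), (48, 45, 44), (51, 46, 46), (44, 38, 32), (98, 93, 85), (96, 93, 83), (96, 90, 78), (76, 60, 40), (81, 60, 42), (77, 57, 41), (76, 55, 37), (109, 102, 98), (130, 129, 126)]
```

Run:
```python
from h import *
e=np.array([.9757,-.2192,0]);n=np.array([.2192,.9757,0]);z=np.array([0,0,1.])
for ang in(-.2,0,.2):
  E=e*np.cos(ang)+z*np.sin(ang);Z=z*np.cos(ang)-e*np.sin(ang)
  top=np.array([522.4,-102.7,0])+e*70+n*0+z*(50+79)
  print(ang,{k:proj("side",top+E*a+n*22-Z*h)[0].round(1).tolist() for k,a,h in(("rear top",-30,0),("front top",30,0),("rear bot",-30,40),("front bot",30,40))})
s=cv2.imread('pics/s10.png')
for y in range(144,164): print(y," ".join("%3d/%2d"%(s[y,x].max(),int(s[y,x][2])-int(s[y,x][0])) for x in range(300,334,2)))
```

```text
-0.2 {'rear top': [325.0, 148.9], 'front top': [310.1, 147.7], 'rear bot': [326.7, 157.4], 'front bot': [312.1, 156.2]}
0 {'rear top': [325.1, 150.2], 'front top': [310.0, 146.5], 'rear bot': [324.8, 158.3], 'front bot': [310.0, 154.6]}
0.2 {'rear top': [324.9, 151.4], 'front top': [310.1, 145.3], 'rear bot': [322.7, 158.8], 'front bot': [308.2, 152.8]}
144 109/51 113/54 107/53 108/53 108/56 129/27 161/ 3  89/ 1 118/-4 135/ 3 109/ 3  44/ 8  49/11  51/ 5  51/ 5  48/ 6  52/ 3
145 112/55 111/55 107/54 112/55 110/58 148/12 145/ 2  79/ 3  91/ 1 115/-1 106/ 4  47/10  42/ 8  45/11  44/10  53/ 5  49/ 6
146 114/57 104/52 109/53 109/54 109/53 152/ 7 118/ 1  85/ 3  83/ 3  85/ 2  97/ 7  79/13  57/11  44/12  43/11  46/ 7  48/ 9
147 113/56 103/52 112/53 112/53 110/56 125/14 100/ 7  83/-1  85/ 1  85/ 4  90/ 3  99/14  85/12  79/11  63/10  41/13  42/ 5
148 115/55 104/49 107/52 110/55 104/53 103/39  90/21  84/ 9  88/ 1  89/ 5  86/ 4  86/11  91/13  98/13  88/14  77/11  60/11
149 112/55 103/51 110/53 112/53 101/51 100/45  90/42  88/31  87/13  86/-1  88/ 6  83/11  88/14 100/14  99/13 103/14  91/12
150 11
[... 1015 characters left out ...]
3 108/12  94/22  80/34  73/35  67/32  78/37  80/40  83/39  77/36  82/36  86/43  87/40
159 105/50 112/56 111/53  92/47  94/23 127/ 4 119/ 8 109/12  86/25  70/29  78/39  80/40  80/42  77/37  78/41  88/45  83/40
160 107/52 112/53 111/57 101/52 108/13 128/ 5 128/ 5 125/ 4 113/ 6 106/ 9  94/28  79/35  81/40  76/39  80/43  87/44  86/43
161 106/53 112/54 112/58 100/43 122/ 6 126/ 3 126/ 5 127/ 5 130/ 5 126/ 5 118/10 109/11  88/30  82/33  81/42  86/47  80/42
162 109/52 111/55 112/55 101/28 129/ 3 128/ 6 128/ 5 130/ 5 129/ 7 130/ 5 126/ 3 126/ 4 116/10 109/11  89/30  85/39  83/43
163 109/55 111/57 101/55 105/17 129/ 4 130/ 6 128/ 5 126/ 5 128/ 6 128/ 4 130/ 5 131/ 4 130/ 2 127/ 5 116/ 9 109/17  92/32
```

The tongs have pitched about 0.27 rad in the grip, but the block hangs level and centred. Its visible face spans columns 310–325, as predicted for a level block. The jaws hold its top 9 mm, which also clears the pocket walls, so I'm carrying it on gently.

```bash
python3 -m pendant '[0,0,0,0,0,-0.3,0.7, 0,0,0,0,0,-0.4,0.7, 0,0,0,0,0,-0.4,0.7, 0,0,0,0,0,-0.4,0.7, 0.02,-0.1,0,0,0,-0.3,0.7, 0.05,-0.25,0,0,0,-0.1,0.7]'; python3 -m pendant '[0.1,-0.45,0,0,0,0,0.7, 0.12,-0.6,0,0,0,0,0.7, 0.14,-0.65,0,0,0,0,0.7, 0.16,-0.7,0,0,0,0,0.7, 0.16,-0.7,0,0,0,0,0.7, 0.16,-0.7,0,0,0,0,0.7, 0.16,-0.7,0,0,0,0,0.7, 0.16,-0.7,0,0,0,0,0.7, 0.15,-0.7,0,0,0,0,0.7, 0.13,-0.65,0,0,0,0,0.7, 0.1,-0.5,0,0,0,0,0.7, 0.05,-0.25,0,0,0,0,0.7]'; python3 -m pendant '[0,0,0,0,0,0,0.7, 0,0,0,0,0,0,0.7]';python3 - <<'E'
from h import *
go([452,-327.5,31],np.pi-.088)
s=shot("side","s11.png");t=shot("top","t11.png"); 
for c in("side","top"):
  for n,z in dict(block=88,pocket=8).items():
    print(c,n,[(round(r['score'],2),np.round(r['location'],1).tolist(),at(c,r['location'],z)[:2].tolist()) for r in pinpoint(c,n)[:2]])
m=camera_model("wrist");capture("wrist");print([ (r['location'],r['score']) for r in pinpoint("wrist","tongs_tail")[:1]])
E
```

```text
time: 23.55
tool_pos: [518.7, -112.9, 110.6]
tcp_rot: [3.141, -0.0, 3.057]
contact_force: [0.7, -0.0, -2.0]
grip_width: 37.8
finger_force: 29.8
time: 24.75
tool_pos: [451.4, -328.8, 110.5]
tcp_rot: [-3.141, 0.0, 3.053]
contact_force: [-0.1, -0.1, -2.3]
grip_width: 37.6
finger_force: 29.8
time: 24.95
tool_pos: [452.2, -326.5, 110.5]
tcp_rot: [3.141, -0.0, 3.055]
contact_force: [-0.2, 0.6, -1.1]
grip_width: 38.2
finger_force: 29.8
t 24.95 pos [ 452.2 -326.5  110.5] rot [ 3.141 -0.     3.055] F [-0.2  0.6 -1.1] w 38.2 29.8
 turn units [ 0.01 -0.    0.02]  shift units before turn [ 0.004 -0.036  2.649]  after turn [ 0.005 -0.034  2.649]
side block [(0.51, [344.7, 118.8], [513.5, -349.1]), (0.51, [342.9, 112.8], [524.7, -389.7])]
side pocket [(0.57, [339.3, 134.3], [532.0, -344.8])]
top block [(0.72, [458.3, 202.7], [533.6, -335.7])]
top pocket [(0.58, [450.9, 208.8], [522.8, -334.5])]
[([320.4, 59.6], 0.77)]
```

```bash
python3 -m pendant '[0,-0.02,0.3,0,0,0,0.7, 0,0,0.5,0,0,0,0.7, 0,0,0.5,0,0,0,0.7, 0,0,0.4,0,0,0,0.7, 0,0,0.2,0,0,0,0.7, 0,0,0.1,0,0,0,0.7, 0,0,0,0,0,0,0.7]'; python3 -m pendant '[0,0,0.1,0,0,0,0.7, 0,0,0.1,0,0,0,0.7, 0,0,0.1,0,0,0,0.7, 0,0,0,0,0,0,0.7]'; python3 -m pendant '[0,0,0.08,0,0,0,0.7, 0,0,0.08,0,0,0,0.7, 0,0,0,0,0,0,0.7]'
```

```text
time: 26.05
tool_pos: [452.2, -327.5, 50.4]
tcp_rot: [3.141, -0.0, 3.055]
contact_force: [0.3, 0.2, -1.7]
grip_width: 37.9
finger_force: 29.8
time: 26.45
tool_pos: [452.3, -328.0, 41.8]
tcp_rot: [-3.141, 0.001, 3.055]
contact_force: [-2.0, -1.9, 1.2]
grip_width: 37.6
finger_force: 29.9
time: 26.75
tool_pos: [452.3, -328.3, 37.1]
tcp_rot: [-3.14, 0.001, 3.055]
contact_force: [-2.8, -3.0, 3.2]
grip_width: 37.7
finger_force: 30.0
```

```bash
python3 -m pendant '[0,0,-0.2,0,0,0,0.7, 0,0,-0.15,0,0,0,0.7, 0,0,0,0,0,0,0.7]'; python3 -c "
from h import *
m=camera_model('wrist');capture('wrist');print([ (r['location'],r['score']) for r in pinpoint('wrist','tongs_tail')[:1]])"; python3 -m pendant '[0.05,-0.06,0,0,0,0,0.7, 0,0,0.15,0,0,0,0.7, 0,0,0.1,0,0,0,0.7, 0,0,0,0,0,0,0.7]'; python3 -m pendant '[0,0,0.1,0,0,0,0.7, 0,0,0.08,0,0,0,0.7, 0,0,0,0,0,0,0.7]'
```

```text
time: 27.05
tool_pos: [452.5, -327.1, 47.7]
tcp_rot: [3.141, 0.0, 3.055]
contact_force: [-0.4, 0.5, -2.3]
grip_width: 37.6
finger_force: 29.9
[([316.9, 65.8], 0.72)]
time: 27.55
tool_pos: [450.2, -328.8, 39.0]
tcp_rot: [3.14, -0.001, 3.055]
contact_force: [0.5, -0.4, -2.9]
grip_width: 37.8
finger_force: 29.9
time: 27.85
tool_pos: [451.2, -329.6, 35.6]
tcp_rot: [-3.141, 0.002, 3.054]
contact_force: [-0.3, 1.2, 7.1]
grip_width: 37.9
finger_force: 30.0
```

```bash
python3 -m pendant '[0,0,0.07,0,0,0,0.7, 0,0,0,0,0,0,0.7]';python3 -m pendant '[0,0,0.07,0,0,0,0.7, 0,0,0,0,0,0,0.7]'; python3 -c "
from h import *
m=camera_model('wrist');capture('wrist');print([ (r['location'],r['score']) for r in pinpoint('wrist','tongs_tail')[:1]])
shot('side','s12.png');s=cv2.imread('pics/s12.png')
e=np.array([.9961,-.0879,0]);n=np.array([.0879,.9961,0]);B=np.array([523.7,-333.8,8])
print({k:proj('side',B+e*a+n*22+[0,0,h])[0].round(1).tolist() for k,a,h in(('rt',-30,40),('ft',30,40),('rb',-30,14),('fb',30,14))})
for y in range(112,138): print(y,' '.join('%3d/%2d'%(s[y,x].max(),int(s[y,x][2])-int(s[y,x][0])) for x in range(322,366,2)))"
```

```text
time: 28.05
tool_pos: [451.7, -329.7, 34.3]
tcp_rot: [-3.14, 0.003, 3.054]
contact_force: [-0.5, 2.7, 12.6]
grip_width: 37.8
finger_force: 30.0
time: 28.25
tool_pos: [452.4, -329.9, 32.7]
tcp_rot: [-3.14, 0.004, 3.054]
contact_force: [1.0, 3.7, 15.9]
grip_width: 38.0
finger_force: 30.0
[([318.5, 61.3], 0.79)]
{'rt': [347.6, 132.8], 'ft': [333.4, 130.7], 'rb': [347.3, 137.7], 'fb': [333.2, 135.6]}
112 103/52 106/54  83/45 103/49 104/54  99/50  36/11  67/31 117/59 115/58 113/56 114/55 112/58 113/57 109/57  72/36  87/14  53/ 8  37/14  38/13  29/15  72/12
113 105/52 103/51  86/39 103/53 103/51  99/49  36/ 7  68/30 117/61 116/58 114/57 113/55 111/58 113/58 111/57  67/29  93/16  47/12  36/17  34/15  34/ 8  71/13
114 107/53 102/51  86/41 102/52 104/52  96/49  32/12  69/32 119/60 116/56 114/59 106/53  94/45  96/49 111/58  70/35  73/13  42/ 8  57/21  49/ 7  40/ 9  73/11
115 107/54  99/49  86/43 103/50 106/53  97/48  32/ 9  54/22 121/61 112/61 115/57 101/51  82/42  82/38  92/49  58/21  45/ 9  44/ 9  53/11  52/11  45/12  71/ 8
116 108/53  98/47  86/40 103/55 107/53  87/38  43/ 8  49/19 118/63 1
[... 2707 characters left out ...]
89/27  83/18  92/28  85/20  88/16  94/12  95/13  96/14  89/12  86/13
134  87/47  89/47  80/11  87/ 0  86/ 7 108/60  95/44  89/42  86/39  87/41  86/41  97/42  86/41  66/35  92/47  73/37  73/16  94/13  95/13  90/12  90/11  96/15
135  84/46  88/47  81/29  88/12  90/25 119/68  98/44  96/45  94/42  91/40  87/39  98/44  87/40  66/38  91/58  66/39  62/14  97/13  95/13  85/12  82/ 9  87/ 9
136  81/43  80/47  82/42  86/33  86/40 124/70 118/70 118/63 112/55  99/48  97/43  92/42  85/36  66/37  95/51  65/35  66/20  91/13  93/12  77/14  78/ 5  74/ 4
137  75/41  80/41  79/43  80/44  77/47 103/56 110/60 114/65 117/65 119/65 123/69 104/53  81/42  76/42  91/52  66/32  64/30  73/21  69/12  80/27  80/25  76/13
```

```bash
python3 -m pendant '[0,0,0.07,0,0,0,0.7, 0,0,0,0,0,0,0.7]'; python3 -m pendant '[0,0,0,0,0,0,0.14, 0,0,0,0,0,0,0.1, 0,0,0,0,0,0,0.05, 0,0,0,0,0,0,0, 0,0,0,0,0,0,0, 0,0,0,0,0,0,0]'; python3 -c "
from h import *
m=camera_model('wrist');capture('wrist');print([ (r['location'],r['score']) for r in pinpoint('wrist','tongs_tail')[:1]])
go([452,-327.5,80],np.pi-.088)"
```

```text
time: 28.6
tool_pos: [453.0, -330.0, 31.1]
tcp_rot: [-3.139, 0.006, 3.054]
contact_force: [1.2, 4.4, 17.5]
grip_width: 37.8
finger_force: 30.0
time: 29.2
tool_pos: [452.6, -331.0, 30.3]
tcp_rot: [-3.138, 0.005, 3.055]
contact_force: [1.5, -0.0, 10.5]
grip_width: 45.8
finger_force: 13.1
[([321.7, 62.2], 0.64)]
t 29.3 pos [ 452.6 -331.    30.4] rot [-3.138  0.005  3.055] F [ 1.4 -0.9 10.3] w 46.6 13.0
 turn units [-0.06  0.08  0.02]  shift units before turn [ 0.022  0.108 -1.655]  after turn [ 0.031  0.115 -1.655]
```

```bash
python3 -m pendant '[0,0,-0.08,0,0,0,0, 0,0.1,0,0,0,0,0, 0,0.1,0,0,0,0,0, 0,0,0,0,0,0,0]'; python3 -m pendant '[0,0,-0.1,0,0,0,0, 0,0,-0.15,0,0,0,0, 0,0,0,0,0,0,0]'; python3 -c "
from h import *
m=camera_model('wrist');capture('wrist');print([ (r['location'],r['score']) for r in pinpoint('wrist','tongs_tail')[:1]])"
```

```text
time: 29.7
tool_pos: [451.1, -323.0, 30.5]
tcp_rot: [-3.141, -0.0, 3.055]
contact_force: [-0.3, -0.8, 1.2]
grip_width: 46.2
finger_force: 13.5
time: 30.0
tool_pos: [451.4, -323.3, 38.5]
tcp_rot: [-3.141, 0.001, 3.055]
contact_force: [0.2, -0.4, -0.1]
grip_width: 46.0
finger_force: 12.9
[([324.0, 61.6], 0.68)]
```

```bash
python3 -m pendant '[0,0,-0.2,0,0,0,0, 0,0,-0.3,0,0,0,0, 0,0,-0.5,0,0,0,0, 0,0,-0.7,0,0,0,0, 0,0,-0.7,0,0,0,0, 0,0,-0.6,0,0,0,0]'; python3 -m pendant '[0.5,0.5,0,0,0,0,0, 0.6,0.8,0,0,0,0,0, 0.6,0.9,0,0,0,0,0, 0.5,0.9,0,0,0,0,0, 0,0.9,0,0,0,0,0, 0,0.9,0,0,0,0,0, 0,0.5,0,0,0,0,0]'
python3 - <<'E'
from h import *
shot('side','s13.png');
for n,z in dict(block=8,pocket=8,clamp_pin=72).items(): print('side',n,[(round(r['score'],2),np.round(r['location'],1).tolist(),at('side',r['location'],z)[:2].tolist()) for r in pinpoint('side',n)[:2]])
shot('top','t13.png')
for n,z in dict(block=8,pocket=8,clamp_pin=72).items(): print('top',n,[(round(r['score'],2),np.round(r['location'],1).tolist(),at('top',r['location'],z)[:2].tolist()) for r in pinpoint('top',n)[:2]])
e=np.array([.9961,-.0879,0]);n=np.array([.0879,.9961,0]);B=np.array([523.7,-333.8,8])
for z in(40,):
  print({c:[proj(c,B+e*a+n*b+[0,0,z])[0].round(1).tolist() for a,b in((-30,22),(30,22),(30,-22),(-30,-22))] for c in("side","top")})
t=cv2.imread('pics/t13.png')
for y in range(190,222,1): print(y,' '.join('%3d/%2d'%(t[y,x].max(),int(t[y,x][2])-int(t[y,x][0])) for x in range(436,470,2)))
E
```

```text
time: 30.7
tool_pos: [451.3, -323.4, 129.9]
tcp_rot: [-3.141, 0.001, 3.055]
contact_force: [-0.3, -0.5, -2.6]
grip_width: 46.1
finger_force: 12.9
time: 31.4
tool_pos: [399.2, -154.5, 128.8]
tcp_rot: [3.141, 0.001, 3.056]
contact_force: [-0.0, -0.1, -1.0]
grip_width: 46.0
finger_force: 12.9
side block [(0.7, [338.8, 135.4], [533.4, -337.0])]
side pocket [(0.93, [342.0, 132.6], [521.6, -358.0]), (0.52, [366.7, 219.5], [389.1, 124.8])]
side clamp_pin [(0.47, [336.7, 110.7], [553.5, -423.0]), (0.26, [343.0, 134.4], [512.2, -265.4])]
top block [(0.62, [451.9, 204.0], [537.8, -337.9]), (0.58, [354.2, 119.0], [801.6, -33.7])]
top pocket [(0.55, [305.7, 251.4], [386.8, 111.3]), (0.48, [377.4, 253.2], [384.2, -106.8])]
top clamp_pin [(0.5, [480.5, 194.9], [559.6, -408.0])]
{'side': [[347.6, 132.8], [333.4, 130.7], [335.4, 124.4], [349.4, 126.4]], 'top': [[446.2, 216.5], [447.6, 196.7], [462.0, 198.2], [460.6, 217.9]]}
190 174/88 139/72 114/67 117/68 114/68 117/71 132/79 117/16 108/-7  97/-12 132/33 208/112 170/63 108/-13 110/-10 106/-10 106/-5
191 170/90 132/69 116/66 121/69 117/68 119/66 130
[... 3091 characters left out ...]
/17 202/ 4 209/ 6 242/ 1 255/ 0 255/ 0 254/-1 255/-1 227/80 154/93 157/87 179/90
217  99/55  82/47  87/51 131/80 130/78 114/24 156/ 9 169/12 199/ 9 236/ 1 246/-1 255/ 0 255/-1 221/93 150/91 155/86 178/92
218  97/49  84/48  86/52 137/79 134/80 112/52 124/41 129/35 145/23 162/14 179/ 9 225/ 6 242/12 216/106 147/86 155/87 178/93
219  95/50  88/46  90/55 138/83 145/87 136/79 131/76 131/72 126/59 125/49 125/40 149/29 199/52 210/120 145/87 161/88 185/95
220  91/48  87/46  93/47 133/76 145/88 146/86 148/87 146/88 141/82 136/85 136/78 132/71 174/87 207/128 144/87 161/88 183/96
221  96/51  83/46  90/52 116/62 125/72 133/76 140/80 148/86 149/86 147/90 150/91 147/88 178/109 207/123 147/86 164/89 187/93
```

The block sits in the pocket: in the top view its plate fills columns 447–462 and rows 197–218, exactly the corners predicted for a seated block. Now I take the tongs back to the mat.

```bash
python3 -m pendant '[0,0,0,0,0,-0.5,0, 0,0,0,0,0,-0.8,0, 0,0,0,0,0,-0.9,0, 0,0,0,0,0,-0.9,0, 0,0,0,0,0,-0.8,0, 0,0,0,0,0,-0.48,0]'; python3 -m pendant '[-0.4,0.3,0,0,0,0,0, -0.8,0.6,0,0,0,0,0, -0.8,0.6,0,0,0,0,0, -0.8,0.6,0,0,0,0,0, -0.8,0.6,0,0,0,0,0, -0.8,0.6,0,0,0,0,0, -0.8,0.6,0,0,0,0,0, -0.8,0.6,0,0,0,0,0, -0.8,0.6,0,0,0,0,0, -0.8,0.65,0,0,0,0,0, -0.8,0.65,0,0,0,0,0, -0.37,0.41,0,0,0,0,0]'; python3 -m pendant '[0,0,0.5,0,0,0,0, 0,0,0.8,0,0,0,0, 0,0,0.8,0,0,0,0, 0,0,0.5,0,0,0,0, 0,0,0,0,0,0,0, 0,0,0,0,0,0,0]'; python3 -c "
from h import *
go([616.5,106.5,30],np.pi+.22)"
```

```text
time: 32.4
tool_pos: [399.3, -156.8, 127.9]
tcp_rot: [3.141, -0.0, -2.921]
contact_force: [0.7, 0.3, -1.3]
grip_width: 46.0
finger_force: 12.9
time: 33.6
tool_pos: [613.3, 101.5, 127.5]
tcp_rot: [3.141, 0.001, -2.922]
contact_force: [-0.2, -0.3, -2.0]
grip_width: 45.9
finger_force: 12.9
time: 34.2
tool_pos: [612.1, 100.0, 50.0]
tcp_rot: [3.141, -0.0, -2.923]
contact_force: [0.2, -0.0, -0.8]
grip_width: 46.3
finger_force: 12.9
t 34.2 pos [612.1 100.   50. ] rot [ 3.141 -0.    -2.923] F [ 0.2 -0.  -0.8] w 46.3 12.9
 turn units [ 0.   -0.   -0.02]  shift units before turn [-0.192  0.18   0.668]  after turn [-0.192  0.18   0.668]
```

```bash
python3 -m pendant '[-0.19,0.18,0.2,0,0,0,0, 0,0,0.2,0,0,0,0, 0,0,0.15,0,0,0,0, 0,0,0.15,0,0,0,0]'; python3 -m pendant '[0,0,0.12,0,0,0,0, 0,0,0.12,0,0,0,0, 0,0,0.12,0,0,0,0]'; python3 -m pendant '[0,0,0.1,0,0,0,0, 0,0,0.1,0,0,0,0, 0,0,0.1,0,0,0,0, 0,0,0,0,0,0,0]'
```

```text
time: 34.6
tool_pos: [616.7, 107.2, 29.1]
tcp_rot: [-3.142, 0.001, -2.922]
contact_force: [1.9, 0.3, 1.6]
grip_width: 45.9
finger_force: 13.0
time: 34.9
tool_pos: [616.4, 107.0, 18.2]
tcp_rot: [-3.142, 0.001, -2.923]
contact_force: [1.0, 0.9, 1.3]
grip_width: 46.1
finger_force: 13.0
time: 35.3
tool_pos: [615.8, 106.9, 8.7]
tcp_rot: [3.141, -0.001, -2.922]
contact_force: [0.1, 0.4, 0.0]
grip_width: 46.1
finger_force: 13.0
```

```bash
python3 -m pendant '[0,0,0.03,0,0,0,0, 0,0,0,0,0,0,-0.1, 0,0,0,0,0,0,-0.3, 0,0,0,0,0,0,-0.6, 0,0,0,0,0,0,-1, 0,0,0,0,0,0,-1, 0,0,0,0,0,0,-1, 0,0,0,0,0,0,-1]'; python3 -m pendant '[0,0,-0.4,0,0,0,-1, 0,0,-1,0,0,0,-1, 0,0,-1,0,0,0,-1, 0,0,-1,0,0,0,-1, 0.5,0,-1,0,0,0,-1, 0.8,0,-1,0,0,0,-1, 0,0,-1,0,0,0,-1, 0,0,0,0,0,0,-1]'; python3 look.py w14 tongs:3 tongs_tail:17 tongs_grip_left:17 tongs_grip_right:17 mat:0; python3 -c "
from h import *
go([560,-300,200],np.pi+.22)"
```

```text
time: 36.1
tool_pos: [616.2, 107.0, 8.3]
tcp_rot: [3.142, 0.0, -2.922]
contact_force: [-0.4, 0.1, 0.2]
grip_width: 90.9
finger_force: 0.0
time: 36.9
tool_pos: [579.9, 98.6, 206.3]
tcp_rot: [-3.14, 0.01, -2.922]
contact_force: [1.1, 0.6, 0.6]
grip_width: 92.2
finger_force: 0.0
tongs [(0.55, [325.0, 205.0], [618.2, 116.2])]
tongs_tail [(0.67, [320.0, 114.0], [524.4, 89.4]), (0.25, [328.0, 331.0], [766.7, 154.0])]
tongs_grip_left [(0.28, [322.0, 111.0], [521.1, 90.7]), (0.21, [424.0, 316.0], [721.9, 260.4])]
tongs_grip_right [(0.62, [294.0, 204.0], [620.1, 83.8])]
mat [(0.56, [315.0, 195.0], [610.1, 103.3])]
t 37.2 pos [577.6  98.5 199.1] rot [ 3.141e+00 -2.000e-03 -2.922e+00] F [0.4 0.9 0.8] w 91.5 0.0
 turn units [ 0.01 -0.03 -0.01]  shift units before turn [  3.462 -12.837  -0.029]  after turn [  3.472 -12.835  -0.031]
```

The tongs lie flat on the mat again: tail at (524,89), origin (618,116). Next the clamp pin, estimated at (562.5,-403) from the wrist view and the hinge geometry, angle about 1.37 rad.

```bash
python3 -m pendant '[0,0,0,0,0,-0.9,-1, 0,0,0,0,0,-0.95,-1, 0,0,0,0,0,-0.95,-1, 0,0,0,0,0,-0.95,-1, 0,0,0,0,0,-0.95,-1, 0,0,0,0,0,-0.8,-1]'; python3 -m pendant '[0.55,-0.75,0,0,0,0,-0.5, 0.55,-0.75,0,0,0,0,-0.5, 0.55,-0.75,0,0,0,0,-0.5, 0.55,-0.75,0,0,0,0,-0.5, 0.55,-0.75,0,0,0,0,-0.5, 0.55,-0.75,0,0,0,0,-0.5, 0.55,-0.75,0,0,0,0,-0.5, 0.55,-0.75,0,0,0,0,-0.5, 0.55,-0.75,0,0,0,0,-0.5, 0.55,-0.75,0,0,0,0,-0.5, 0.55,-0.75,0,0,0,0,-0.5, 0.55,-0.75,0,0,0,0,-0.5]'; python3 -m pendant '[0.55,-0.75,0,0,0,0,0.13, 0.55,-0.75,0,0,0,0,0.13, 0.55,-0.75,0,0,0,0,0.13, 0.4,-0.55,0,0,0,0,0.13, 0,0,0,0,0,0,0.13]'; python3 look.py w15 clamp_pin:72 pocket:8 block:8; python3 -c "
from h import *
go([562.5,-403,64],np.pi+.607)"
```

```text
time: 37.8
tool_pos: [577.8, 98.5, 199.1]
tcp_rot: [3.14, -0.002, -2.536]
contact_force: [0.3, -0.3, -0.1]
grip_width: 91.8
finger_force: 0.0
time: 39.0
tool_pos: [567.8, -237.1, 199.0]
tcp_rot: [3.14, -0.001, -2.539]
contact_force: [-0.2, -0.0, 1.0]
grip_width: 68.7
finger_force: 0.0
time: 39.5
tool_pos: [564.3, -342.8, 198.4]
tcp_rot: [3.14, -0.001, -2.541]
contact_force: [0.1, 0.7, 0.1]
grip_width: 40.5
finger_force: 0.0
clamp_pin [(0.91, [253.0, 142.0], [561.3, -407.1])]
pocket []
block [(0.7, [336.0, 150.0], [533.6, -339.1])]
t 39.7 pos [ 565.2 -339.1  199.7] rot [ 3.14  -0.    -2.538] F [0.5 0.  0.7] w 39.8 0.0
 turn units [ 0.02 -0.   -0.04]  shift units before turn [ 1.283 -1.708  4.52 ]  after turn [ 1.289 -1.697  4.523]
```

Run:
```python
from h import *
o=get_obs();m=camera_model("wrist")
h=cv2.cvtColor(cv2.imread("pics/w15.png"),cv2.COLOR_BGR2HSV)
k=((h[...,1]<40)&(h[...,2]>100)).astype(np.uint8);k[:90]=0;k[215:]=0
k=cv2.morphologyEx(k,cv2.MORPH_CLOSE,np.ones((9,9)))
n,l,s,c=cv2.connectedComponentsWithStats(k)
for i in range(1,n):
    if s[i,4]>800:
        r=cv2.minAreaRect(np.argwhere(l==i)[:,::-1].astype(np.float32))
        q=np.array([at("wrist",p,48,m)[:2] for p in cv2.boxPoints(r)])
        print(s[i],np.round(r[0]),"centre",at("wrist",r[0],48,m),"sides",np.hypot(*(q[1]-q[0])).round(1),np.hypot(*(q[2]-q[1])).round(1),q.tolist())
go([562,-404,64],np.pi+.607)
```

```text
[ 302  106   87   85 3655] [344. 155.] centre [ 530.8 -331.7   48. ] sides 77.4 45.6 [[568.5, -357.9], [491.3, -351.7], [493.8, -306.2], [573.2, -310.2]]
t 39.7 pos [ 565.2 -339.1  199.7] rot [ 3.14  -0.    -2.538] F [0.5 0.  0.7] w 39.8 0.0
 turn units [ 0.02 -0.   -0.04]  shift units before turn [ 1.316 -1.726  4.52 ]  after turn [ 1.322 -1.715  4.523]
```

The block plate's rear edge in this view puts its centre at (522,-332), which matches the pocket. Going down on the pin with the fingers 40 mm open.

```bash
python3 -m pendant '[0.44,-0.57,0,0,0,0,0.13, 0.44,-0.57,0,0,0,0,0.13, 0.44,-0.57,0,0,0,0,0.13, 0,0,1,0,0,0,0.13, 0,0,1,0,0,0,0.13, 0,0,0.8,0,0,0,0.13, 0,0,0.2,0,0,0,0.13, 0,0,0,0,0,0,0.13]'; python3 -c "
from h import *
go([562,-404,65],np.pi+.607)"; python3 look.py w16 clamp_pin:72
```

```text
time: 40.5
tool_pos: [561.7, -403.8, 109.7]
tcp_rot: [3.14, -0.0, -2.537]
contact_force: [0.8, 0.1, 0.0]
grip_width: 40.1
finger_force: 0.0
t 40.5 pos [ 561.7 -403.8  109.7] rot [ 3.14  -0.    -2.537] F [0.8 0.1 0. ] w 40.1 0.0
 turn units [ 0.03 -0.   -0.04]  shift units before turn [-0.005 -0.013  1.489]  after turn [-0.005 -0.01   1.489]
clamp_pin [(0.95, [316.0, 222.0], [560.5, -404.9])]
```

```bash
python3 -m pendant '[0,0,0.5,0,0,0,0.13, 0,0,0.5,0,0,0,0.13, 0,0,0.3,0,0,0,0.13, 0,0,0.19,0,0,0,0.13, 0,0,0,0,0,0,0.48, 0,0,0,0,0,0,0.48, 0,0,0,0,0,0,0.48, 0,0,0,0,0,0,0.48]'
python3 - <<'E'
from h import *
o=get_obs();go([561.7,-404,65],np.pi+.607)
e=np.array([.9961,-.0879]);n=np.array([.0879,.9961]);post=np.array([523.7,-333.8])+58*e
p=lambda t:post-66*(np.cos(t)*e+np.sin(t)*n)
p0=o["tool_pos"][:2];v=p0-post;t0=np.arctan2(-v@n,-v@e);print("theta",t0,"rad",np.hypot(*v))
Rt=R.from_euler("xyz",o["tcp_rot"]).inv();last=p0
for t in list(np.linspace(t0,0,13)[1:])+[-.08]:
    d=Rt.apply([*(p(t)-last),0])/30;last=p(t);print(round(t,2),d[:2].round(3),p(t).round(1))
E
```

```text
time: 41.4
tool_pos: [561.9, -405.2, 66.2]
tcp_rot: [-3.141, 0.0, -2.538]
contact_force: [-0.4, 0.6, 0.2]
grip_width: 24.2
finger_force: 0.0
t 41.4 pos [ 561.9 -405.2   66.2] rot [-3.141  0.    -2.538] F [-0.4  0.6  0.2] w 24.2 0.0
 turn units [-0.02  0.   -0.06]  shift units before turn [-0.016  0.037  0.041]  after turn [-0.016  0.037  0.041]
theta 1.371946366034521 rad 69.10898821324233
1.26 [0.066 0.269] [ 555.7 -399.7]
1.14 [0.123 0.219] [ 548.9 -396.3]
1.03 [0.097 0.232] [ 542.6 -392.2]
0.91 [0.07  0.242] [ 536.8 -387.4]
0.8 [0.042 0.248] [ 531.5 -382. ]
0.69 [0.013 0.251] [ 526.9 -376.1]
0.57 [-0.016  0.251] [ 523.  -369.6]
0.46 [-0.044  0.247] [ 519.9 -362.7]
0.34 [-0.072  0.241] [ 517.6 -355.5]
0.23 [-0.099  0.231] [ 516.1 -348.1]
0.11 [-0.125  0.218] [ 515.5 -340.6]
0.0 [-0.149  0.203] [ 515.7 -333.1]
-0.08 [-0.117  0.131] [ 516.4 -327.9]
```

```bash
python3 -m pendant '[0.08,0.25,0,0,0,0,0.48, 0.12,0.22,0,0,0,0,0.48, 0.1,0.23,0,0,0,0,0.48, 0.07,0.24,0,0,0,0,0.48, 0.04,0.25,0,0,0,0,0.48, 0.01,0.25,0,0,0,0,0.48]'; python3 -m pendant '[-0.02,0.25,0,0,0,0,0.48, -0.04,0.25,0,0,0,0,0.48, -0.07,0.24,0,0,0,0,0.48, -0.1,0.23,0,0,0,0,0.48]'; python3 -m pendant '[-0.12,0.22,0,0,0,0,0.48, -0.15,0.2,0,0,0,0,0.48, 0,0,0,0,0,0,0.48]'; python3 -c "
from h import *
go([515.7,-333.1,66],np.pi+.607)"
```

```text
time: 42.0
tool_pos: [526.9, -378.7, 66.5]
tcp_rot: [-3.136, -0.001, -2.539]
contact_force: [4.8, -17.6, -6.1]
grip_width: 23.9
finger_force: 8.6
time: 42.4
tool_pos: [518.8, -367.0, 67.1]
tcp_rot: [-3.106, -0.008, -2.541]
contact_force: [2.4, -73.4, -29.5]
grip_width: 35.3
finger_force: 30.0
time: 42.7
tool_pos: [522.6, -344.4, 69.4]
tcp_rot: [-3.113, 0.006, -2.542]
contact_force: [14.3, -0.6, 5.2]
grip_width: 45.0
finger_force: 5.3
t 42.7 pos [ 522.6 -344.4   69.4] rot [-3.113  0.006 -2.542] F [14.3 -0.6  5.2] w 45.0 5.3
 turn units [-0.41  0.09 -0.11]  shift units before turn [-0.02   0.444  0.102]  after turn [-0.024  0.44   0.114]
```

Something blocked the swing at 73 N. I'm backing off upward and measuring the block and pin again.

```bash
python3 -m pendant '[0,0,-0.3,0,0,0,0, 0,0,-0.7,0,0,0,-0.3, 0,0,-1,0,0,0,-0.3, 0,0,-1,0,0,0,-0.3, 0.5,0,-1,0,0,0,-0.3, 0.8,0,-0.4,0,0,0,-0.3, 0.5,0,0,0,0,0,-0.3]'; python3 look.py w17 clamp_pin:72 block:8 pocket:8
python3 - <<'E'
from h import *
go([515.7,-333.1,66],np.pi+.607)
t=shot('top','t17.png');print([(r['score'],at('top',r['location'],72)) for r in pinpoint('top','clamp_pin')[:1]])
m=camera_model("wrist")
h=cv2.cvtColor(cv2.imread("pics/w17.png"),cv2.COLOR_BGR2HSV)
e=np.array([.9961,-.0879,0]);n=np.array([.0879,.9961,0]);B=np.array([523.7,-333.8,48])
print("pred top corners",[proj("wrist",B+e*a+n*b,m)[0].round().tolist() for a,b in((-30,22),(30,22),(30,-22),(-30,-22))])
k=((h[...,1]<40)&(h[...,2]>100)).astype(np.uint8)
for y in range(60,236,5): print(y,''.join('W' if k[y,x] else ('d' if h[y,x,2]<60 else '.') for x in range(230,400,3)))
E
```

```text
time: 43.4
tool_pos: [470.6, -364.4, 199.7]
tcp_rot: [-3.139, 0.001, -2.538]
contact_force: [0.5, -0.6, -0.1]
grip_width: 59.7
finger_force: 0.0
clamp_pin [(0.67, [278.0, 226.0], [518.5, -372.7])]
block [(0.91, [306.0, 231.0], [531.3, -337.2])]
pocket []
t 43.6 pos [ 470.6 -363.4  196.3] rot [ 3.139  0.    -2.539] F [-1.   0.4  0.2] w 59.8 0.0
 turn units [ 0.04  0.   -0.07]  shift units before turn [-1.809 -0.033  4.342]  after turn [-1.81  -0.028  4.342]
[(0.7, array([ 518.7, -371.6,   72. ]))]
pred top corners [[348.0, 234.0], [308.0, 278.0], [273.0, 251.0], [312.0, 206.0]]
60 .........................................................
65 .........................................................
70 .........................................................
75 .........................................................
80 .........................................................
85 .........................................................
90 .........................................................
95 ................................................W........
100 ........................
[... 1007 characters left out ...]
..................
185 .........................................................
190 .........................................................
195 .........................................................
200 .........................................................
205 .........................................................
210 ..............................WWW........................
215 ..............dd.............WWWWWWW.....................
220 .............ddddd..........WWWWWWWWWW...................
225 ............dddddd.........WWWWWWWWWWWWW.................
230 ............dddd.d........WWWWWWWWWWWWWWWWW..............
235 ..WWWWWdd...dddd.........WWWWWWWWWWWWWWWWW........dWWWWW.
```

Run:
```python
from h import *
shot('side','s18.png')
for f in('s13','s18'):
  s=cv2.imread('pics/%s.png'%f);print(f)
  for y in range(114,146): print(y,' '.join('%3d/%2d'%(s[y,x].max(),int(s[y,x][2])-int(s[y,x][0])) for x in range(326,358,2)))
e=np.array([.9961,-.0879,0]);n=np.array([.0879,.9961,0]);B=np.array([523.7,-333.8,0])
print({z:[proj('side',B+e*a+n*b+[0,0,z])[0].round(1).tolist() for a,b in((-30,22),(30,22),(30,-22),(-30,-22))] for z in(48,56)})
print("wall top",[proj('side',B+e*a+n*33+[0,0,22])[0].round(1).tolist() for a in(-41,41)],"inner",[proj('side',B+e*a+n*25+[0,0,22])[0].round(1).tolist() for a in(-33,33)])
```

```text
s13
114  87/42 101/52 106/53  94/47  33/11  69/32 121/56 116/60 113/56 113/57 112/55 114/59 109/53 111/60 112/55 110/57
115  89/40 105/55 107/54  95/46  33/15  56/20 119/60 118/57 116/59 114/56 114/59 112/56 109/58 114/56 112/58 113/56
116  89/42 105/53 105/53  92/34  44/ 1  53/16 121/60 117/59 117/57 110/53 115/54 112/58 110/55 113/54 110/58 113/56
117  88/44 105/55 104/52  79/ 9  63/-1  68/21 118/61 117/59 116/57 116/55 112/57 112/55 107/53 113/57 111/54 112/57
118 108/39 103/53  96/43  71/ 1  64/-1  95/39 119/62 119/55 114/58 113/57 114/57 112/58 112/56 113/56 112/57 115/56
119 120/37  92/45  84/23  67/ 1  59/ 5  98/47 109/57 113/57 113/55 110/54 113/53 113/57 109/53 113/57 112/58 112/57
120 111/44  96/47  71/ 5  69/-3  76/24 101/52 100/53  99/49  95/44  96/48 101/52 103/51 107/54 110/56 111/54 112/56
121 100/47  96/37  70/-2  65/ 2  92/44 114/48 110/52 104/55 101/53 103/51 102/46  96/50  96/45  92/47  91/49  97/46
122  88/26 120/58  92/25  64/11 109/55 133/30 142/28 117/53 114/59 110/58 111/58 108/53 103/53 102/49 102/52 100/51
123  68/ 7 141/79 107/43  70/18 101/56 149/18 167/ 6
[... 5853 characters left out ...]
  79/45  94/50
142  94/44  81/40  67/33  65/33  63/33  65/31  68/39  74/35  76/43  79/43  82/42  81/45  79/45  81/44  81/41  99/51
143 112/54 100/52  96/47  98/51  92/47  84/39  66/33  58/35  65/31  66/32  71/36  74/43  78/43  78/43  83/41  99/49
144 111/53 107/54 106/53 115/57 113/57 109/53 103/52  94/47  77/40  66/27  65/28  61/34  64/36  73/39  69/37  86/43
145 110/54 106/52 107/53 114/57 116/56 117/58 117/59 111/54 104/53  98/49  96/50  84/44  74/36  58/33  56/30  83/44
{48: [[347.6, 132.8], [333.4, 130.7], [335.4, 124.4], [349.4, 126.4]], 56: [[347.7, 131.2], [333.5, 129.2], [335.5, 122.9], [349.5, 124.9]]}
wall top [[349.4, 139.7], [330.1, 136.9]] inner [[347.8, 138.2], [332.3, 136.0]]
```

The plate edges show the block tipped and yawed about 0.16 rad, so it never seated fully. Cause: the tongs' sloping bars landed on the block's rear top edge, because I gripped too far in. I'll reopen the clamp, fetch the tongs and regrip 12 mm further forward.

```bash
python3 -m pendant '[-0.58,-0.58,0.5,0,0,0,0.13, -0.57,-0.57,0.9,0,0,0,0.13, 0,0,0.95,0,0,0,0.13, 0,0,0.95,0,0,0,0.13, 0,0,0.7,0,0,0,0.13, 0,0,0.23,0,0,0,0.13]'; python3 -m pendant '[0.02,-0.4,0,0,0,0,0.13, -0.05,-0.4,0,0,0,0,0.13, -0.12,-0.4,0,0,0,0,0.13, -0.2,-0.4,0,0,0,0,0.13, -0.27,-0.4,0,0,0,0,0.13, 0,0,0,0,0,0,0.13]'; python3 -m pendant '[0,0.1,-0.5,0,0,0,-0.3, 0,0,-1,0,0,0,-1, 0,0,-1,0,0,0.9,-1, 0,0,-0.5,0,0,0.95,-1]'; python3 look.py w19 clamp_pin:72; python3 -c "
from h import *
go([616.5,106,60],np.pi+.22)
h=cv2.cvtColor(cv2.imread('pics/w19.png'),cv2.COLOR_BGR2HSV)
k=((h[...,1]<40)&(h[...,2]>100))
for y in range(90,236,6): print(y,''.join('W' if k[y,x] else '.' for x in range(230,460,4)))
m=camera_model('wrist');np.savez('m19.npz',pose=m['pose'])"
```

```text
time: 44.35
tool_pos: [518.2, -371.3, 67.2]
tcp_rot: [3.136, -0.001, -2.538]
contact_force: [-0.0, 0.0, 0.3]
grip_width: 39.8
finger_force: 0.0
time: 44.95
tool_pos: [569.8, -412.2, 70.9]
tcp_rot: [-3.14, 0.001, -2.538]
contact_force: [-0.0, -0.1, 0.2]
grip_width: 40.1
finger_force: 0.0
time: 45.35
tool_pos: [567.2, -409.9, 165.8]
tcp_rot: [-3.136, 0.002, -2.67]
contact_force: [-0.4, 0.5, 1.1]
grip_width: 67.5
finger_force: 0.0
clamp_pin [(0.92, [329.0, 192.0], [558.7, -404.1])]
t 45.45 pos [ 567.5 -410.2  165.6] rot [-3.135e+00  3.000e-03 -2.668e+00] F [ 0.5 -0.1  0.4] w 75.4 0.0
 turn units [-0.09  0.05  3.63]  shift units before turn [-9.29  14.591  3.447]  after turn [-5.349 16.434  3.52 ]
90 ..........................................................
96 ..........................................................
102 ..........................................................
108 ..........................................................
114 ..........................................................
120 ..........................................................
126 .................
[... 475 characters left out ...]
WWWWWWW
174 .........................................WWWWWWWWWWWWWWWW.
180 ........................................WWWWWWWWWWWWWWWW..
186 .......................................WWWWWWWWWWWWWWWW...
192 ......................................WWWWWWWWWWWWWWWW....
198 .....................................WWWWWWWWWWWWWWWW.....
204 ......................................WWWWWWWWWWWWWW......
210 ..............................WWWW.WW....WWWWWWWWWW.......
216 ..............................WWWWW.WWW....WWWWWWW........
222 ..............................WWWWWWW..W......WW..........
228 ................................WWWW.WWW..................
234 .WW..............................W.WWWW.WWWW..............
```

Run:
```python
from h import *
m=dict(camera_model("wrist"));m["pose"]=np.load("m19.npz")["pose"]
h=cv2.cvtColor(cv2.imread("pics/w19.png"),cv2.COLOR_BGR2HSV)
k=((h[...,1]<40)&(h[...,2]>100)).astype(np.uint8);k[236:]=0
k=cv2.morphologyEx(k,cv2.MORPH_CLOSE,np.ones((5,5)))
n,l,s,c=cv2.connectedComponentsWithStats(k)
i=l[180,420];cn=cv2.findContours((l==i).astype(np.uint8),0,1)[0][0]
q=cv2.approxPolyDP(cn,6,True)[:,0];print(s[i],q.tolist())
for z in(48,54):
  P=np.array([at("wrist",p,z,m)[:2] for p in q.astype(float)]);print(z,P.tolist(),"centre",P.mean(0).round(1),[(np.hypot(*(P[(j+1)%len(P)]-P[j])).round(1),np.arctan2(*(P[(j+1)%len(P)]-P[j])[::-1]).round(3)) for j in range(len(P))])
```

```text
[ 376  139   85   88 3967] [[416, 139], [376, 201], [418, 226], [460, 167]]
48 [[494.3, -359.6], [553.5, -362.4], [556.3, -319.5], [497.0, -315.8]] centre [ 525.3 -339.3] [(np.float64(59.3), np.float64(-0.047)), (np.float64(43.0), np.float64(1.506)), (np.float64(59.4), np.float64(3.079)), (np.float64(43.9), np.float64(-1.632))]
54 [[494.5, -361.5], [552.3, -364.2], [555.1, -322.2], [497.1, -318.6]] centre [ 524.8 -341.6] [(np.float64(57.9), np.float64(-0.047)), (np.float64(42.1), np.float64(1.504)), (np.float64(58.1), np.float64(3.08)), (np.float64(43.0), np.float64(-1.631))]
```

Run:
```python
from h import *
m=dict(camera_model("wrist"));m["pose"]=np.load("m19.npz")["pose"]
im=cv2.imread("pics/w19.png")
e=np.array([.9961,-.0879,0]);n=np.array([.0879,.9961,0]);B=np.array([523.7,-333.8,22])
def prof(f,r):
    out=[]
    for a in r:
        u=proj("wrist",f(a),m)[0]; c=cv2.getRectSubPix(im,(1,1),(float(u[0]),float(u[1])))[0,0]
        out.append("%d:%d/%d"%(a,c.max(),int(c[2])-int(c[0])))
    print(' '.join(out))
for o in(-15,0,15):
    print("n profile at e",o);prof(lambda a:B+e*o+n*a,range(16,48,2));prof(lambda a:B+e*o+n*a,range(-60,-16,2))
for o in(-10,5):
    print("e profile at n",o);prof(lambda a:B+e*a+n*o,range(-60,-24,2))
```

```text
n profile at e -15
16:210/0 18:136/-2 20:223/0 22:231/0 24:231/1 26:231/1 28:211/3 30:105/23 32:95/27 34:116/37 36:127/43 38:127/44 40:127/44 42:127/44 44:126/43 46:126/45
-60:117/50 -58:117/49 -56:113/47 -54:88/38 -52:102/46 -50:98/43 -48:96/41 -46:97/41 -44:98/42 -42:97/40 -40:96/38 -38:125/55 -36:139/62 -34:139/61 -32:140/60 -30:117/42 -28:105/32 -26:107/33 -24:108/33 -22:109/31 -20:139/9 -18:185/2
n profile at e 0
16:218/0 18:139/-3 20:221/0 22:231/0 24:231/1 26:231/2 28:219/1 30:117/20 32:98/26 34:119/37 36:128/42 38:128/42 40:128/43 42:128/43 44:127/43 46:127/44
-60:119/50 -58:119/50 -56:113/47 -54:90/38 -52:103/46 -50:99/43 -48:97/41 -46:97/40 -44:98/40 -42:99/40 -40:98/38 -38:128/55 -36:140/60 -34:140/60 -32:140/59 -30:120/43 -28:106/31 -26:108/31 -24:109/31 -22:113/31 -20:142/10 -18:222/1
n profile at e 15
16:231/0 18:232/0 20:232/0 22:232/0 24:231/2 26:230/1 28:223/3 30:136/31 32:111/35 34:119/37 36:128/41 38:128/42 40:127/41 42:127/42 44:126/42 46:126/43
-60:124/53 -58:124/53 -56:116/49 -54:92/41 -52:103/45 -50:100/44 -48:105/45 -46:112/49 -44:100/41 -42:98/39 -40:99/38 -38:159/71 -36:181/81 -34:151/66 -32:140/59 -30:117/42 -28:105/31 -26:107/32 -24:109/31 -22:114/32 -20:145/11 -18:225/1
e profile at n -10
-60:94/43 -58:94/42 -56:95/42 -54:95/42 -52:96/41 -50:95/40 -48:96/40 -46:96/39 -44:96/38 -42:113/48 -40:139/62 -38:139/62 -36:139/61 -34:125/51 -32:99/35 -30:129/20 -28:187/3 -26:187/2
e profile at n 5
-60:87/37 -58:87/37 -56:87/37 -54:88/36 -52:88/35 -50:89/35 -48:90/35 -46:90/34 -44:90/33 -42:110/44 -40:138/59 -38:139/58 -36:139/58 -34:125/50 -32:95/30 -30:163/10 -28:230/0 -26:231/0
```

In this close view the plate measures 59 x 43.5 mm at z=48, and the wall edges shift by the same 5.5 mm as the block. So the block is now down in the pocket, about 2.8 mm off in x. One side picture will check for tilt.

Run:
```python
from h import *
shot('side','s20.png');s=cv2.imread('pics/s20.png').astype(int)
big=s.max(2)-1.5*(s[...,2]-s[...,0])  # bright & grey
def edge(cols,lo,hi):
    out=[]
    for x in cols:
        v=big[lo:hi,x]; d=np.diff(v);i=int(np.argmin(d)); # bright->dark, subpixel by weights
        w=np.clip(-d[max(0,i-1):i+2],0,None); out.append((x,round(lo+max(0,i-1)+.5+(w*np.arange(len(w))).sum()/w.sum(),1)))
    return out
print("plate front edge",edge(range(336,349,2),126,140))
for y in range(122,142): print(y,' '.join('%3d/%2d'%(s[y,x].max(),s[y,x][2]-s[y,x][0]) for x in range(328,358,2)))
o=get_obs();print(o["time"])
```

```text
plate front edge [(336, np.float64(131.4)), (338, np.float64(131.6)), (340, np.float64(132.0)), (342, np.float64(132.3)), (344, np.float64(132.6)), (346, np.float64(132.7)), (348, np.float64(131.5))]
122 116/57  95/25  60/ 3  76/41  87/44  83/47  80/45  84/44  82/39  83/39  77/37  77/38  73/38  76/40  77/38
123 138/81 105/40  61/ 8  77/44  89/36  83/42  83/44  79/46  80/43  87/43  78/43  80/43  81/39  85/42  81/40
124 114/56  91/30  67/17  82/39 133/10 111/26 104/28  87/31  80/41  83/42  78/43  79/44  82/40  83/41  82/41
125  75/14  64/ 9  69/26  92/32 160/ 4 139/ 7 155/ 5 143/ 7 107/16  92/25  85/34  80/40  85/39  78/42  84/40
126  54/ 7  49/ 2  67/32 113/19 171/ 4 146/ 2 161/ 3 143/ 2 128/ 3 113/ 8 117/ 6  81/40  79/42  81/39  82/41
127  49/ 2  60/ 6  75/44 141/18 173/ 4 149/ 5 163/ 3 157/ 3 144/ 3 138/ 4 129/ 4  81/40  84/43  84/41  82/39
128  69/ 7  78/ 1  82/50 153/19 172/ 5 147/ 3 169/ 4 171/ 4 148/ 4 162/ 2 146/ 4  81/38  81/41  80/39  86/41
129  86/ 3  86/-1  89/45 161/ 9 172/ 2 155/ 2 152/ 4 162/ 4 139/ 3 173/ 4 154/ 5  87/47  84/44  81/41  82/39
130  85/ 1  89/-2  95/54 151
[... 584 characters left out ...]
 90/43  70/33  94/52  67/39  66/40  69/39
136  83/36  85/41 128/72 125/68 122/62 113/56 107/50 100/45  87/38  92/41  71/36  97/52  67/35  67/38  64/33
137  81/45  81/43 103/59 108/62 113/64 118/66 109/62  97/54  91/47  87/39  79/40  94/50  65/37  66/35  66/36
138  74/43  74/37  80/47  85/45  92/51  99/59  94/52  87/49  90/51  94/51  92/51  90/50  65/32  65/32  64/31
139  82/40  77/40  82/44  79/45  84/45  83/45  73/39  79/40  82/46  84/44  89/49  81/45  64/30  64/34  65/33
140  71/34  79/42  80/43  80/47  82/42  77/42  69/39  76/42  78/40  75/43  77/44  68/37  61/31  60/31  69/33
141  63/34  70/33  69/38  74/36  72/38  66/36  65/35  68/35  70/36  71/39  73/41  67/36  57/28  60/30  75/39
45.5
```

The plate edge now runs from row 131.4 to 132.7, as predicted for a seated block. It is seated with the clamp open, so I'm swinging the clamp shut again, watching the force.

```bash
python3 -m pendant '[0,0,0,0,0,-0.92,0, 0,0,0,0,0,-0.93,0.13, 0,0.3,0,0,0,0,0.13, 0,0,0,0,0,0,0.13, 0,0,0,0,0,0,0.13]'; python3 -c "
from h import *
go([562,-403,66],np.pi+.607)"; python3 look.py w21 clamp_pin:72
```

```text
time: 46.0
tool_pos: [561.2, -401.8, 160.0]
tcp_rot: [3.14, -0.0, -2.538]
contact_force: [-0.2, -1.6, 0.0]
grip_width: 48.5
finger_force: 0.0
t 46.0 pos [ 561.2 -401.8  160. ] rot [ 3.14  -0.    -2.538] F [-0.2 -1.6  0. ] w 48.5 0.0
 turn units [ 0.02 -0.   -0.04]  shift units before turn [ 0.    -0.054  3.133]  after turn [ 1.000e-03 -5.000e-02  3.133e+00]
clamp_pin [(0.56, [314.0, 196.0], [559.2, -404.9])]
```

```bash
python3 -m pendant '[0,-0.06,0.8,0,0,0,0.13, 0,0,0.9,0,0,0,0.13, 0,0,0.8,0,0,0,0.13, 0,0,0.5,0,0,0,0.13, 0,0,0.1,0,0,0,0.48, 0,0,0,0,0,0,0.48, 0,0,0,0,0,0,0.48]'; python3 -m pendant '[0.1,0.22,0,0,0,0,0.48, 0.12,0.22,0,0,0,0,0.48, 0.1,0.23,0,0,0,0,0.48, 0.07,0.24,0,0,0,0,0.48]'; python3 -m pendant '[0.04,0.25,0,0,0,0,0.48, 0.01,0.25,0,0,0,0,0.48]'
```

```text
time: 46.8
tool_pos: [563.2, -404.3, 69.2]
tcp_rot: [-3.139, 0.001, -2.538]
contact_force: [-0.1, 0.2, -0.5]
grip_width: 24.7
finger_force: 0.0
time: 47.2
tool_pos: [537.1, -389.3, 69.1]
tcp_rot: [-3.137, -0.0, -2.539]
contact_force: [-0.3, -5.3, 0.5]
grip_width: 23.9
finger_force: 1.6
time: 47.4
tool_pos: [527.3, -376.3, 68.4]
tcp_rot: [-3.14, 0.0, -2.539]
contact_force: [0.2, -3.3, 0.2]
grip_width: 23.8
finger_force: 1.2
```

Swinging freely at about 2–5 N. Continuing.

```bash
python3 -m pendant '[-0.02,0.25,0,0,0,0,0.48, -0.04,0.25,0,0,0,0,0.48]'; python3 -m pendant '[-0.07,0.24,0,0,0,0,0.48, -0.1,0.23,0,0,0,0,0.48]'; python3 -m pendant '[-0.12,0.22,0,0,0,0,0.48, -0.15,0.2,0,0,0,0,0.48, 0,0,0,0,0,0,0.48]'
```

```text
time: 47.6
tool_pos: [520.4, -362.1, 67.8]
tcp_rot: [3.141, 0.0, -2.538]
contact_force: [-0.7, -2.7, -0.5]
grip_width: 23.8
finger_force: 1.0
time: 47.8
tool_pos: [516.7, -347.5, 67.6]
tcp_rot: [3.141, 0.0, -2.538]
contact_force: [0.1, -3.1, 0.2]
grip_width: 23.9
finger_force: 1.0
time: 48.1
tool_pos: [516.5, -331.8, 67.6]
tcp_rot: [3.14, 0.0, -2.538]
contact_force: [0.3, -0.6, 0.2]
grip_width: 23.6
finger_force: 0.0
```

```bash
python3 -m pendant '[-0.06,0.07,0,0,0,0,0.48, -0.06,0.07,0,0,0,0,0.48, 0,0,0,0,0,0,0.48]'; python3 -m pendant '[-0.05,0.06,0,0,0,0,0.48, 0,0,0,0,0,0,0.48]';  python3 -m pendant '[-0.05,0.06,0,0,0,0,0.48, 0,0,0,0,0,0,0.48]'
```

```text
time: 48.4
tool_pos: [517.5, -329.7, 67.8]
tcp_rot: [-3.138, -0.001, -2.539]
contact_force: [1.3, -6.6, -2.8]
grip_width: 23.9
finger_force: 3.3
time: 48.6
tool_pos: [518.0, -329.2, 68.0]
tcp_rot: [-3.135, -0.001, -2.539]
contact_force: [1.0, -13.8, -5.1]
grip_width: 23.9
finger_force: 5.8
time: 48.8
tool_pos: [518.7, -328.5, 68.2]
tcp_rot: [-3.131, -0.002, -2.539]
contact_force: [2.8, -18.7, -6.7]
grip_width: 23.6
finger_force: 8.3
```

The pin is against its stop. Backing off, lifting clear, and checking the end state.

```bash
python3 -m pendant '[0.13,-0.16,0,0,0,0,0.4, 0,0,0,0,0,0,0.13, 0,0,0,0,0,0,0.13, 0,0,-0.5,0,0,0,0.13, 0,0,-1,0,0,0,0.13, 0,0,-1,0,0,0,0.13, 0.5,0,-1,0,0,0,0.13, 0.9,0,-1,0,0,0,0.13, 0.9,0,0,0,0,0,0.13, 0,0,0,0,0,0,0.13]'; python3 look.py w22 clamp_pin:72
python3 - <<'E'
from h import *
e=np.array([.9961,-.0879,0]);n=np.array([.0879,.9961,0])
post=np.array([523.2,-337,72])+58*e
def ang(p): v=np.array(p)-post; return round(float(np.arctan2(-v@n,-v@e)),3)
for c in("side","top"):
    shot(c,c+"22.png"); r=pinpoint(c,"clamp_pin")[:1]
    print(c,[(round(q["score"],2),at(c,q["location"],72),ang(at(c,q["location"],72))) for q in r])
for n_,z in dict(tongs=3,tongs_tail=17,brayer=0,longblock=0,tin=0).items(): print(n_,[(round(q["score"],2),at("top",q["location"],z)[:2].tolist()) for q in pinpoint("top",n_)[:2]])
m=camera_model("wrist");q=pinpoint("wrist","clamp_pin")[0]["location"];print(ang(at("wrist",q,72,m)),get_obs()["time"])
s=cv2.imread('pics/side22.png').astype(int)
for y in range(120,140): print(y,' '.join('%3d/%2d'%(s[y,x].max(),s[y,x][2]-s[y,x][0]) for x in range(330,354,2)))
E
```

```text
time: 49.8
tool_pos: [458.3, -369.7, 203.9]
tcp_rot: [-3.14, -0.0, -2.541]
contact_force: [-0.1, -0.1, 0.0]
grip_width: 40.0
finger_force: 0.0
clamp_pin [(0.96, [314.0, 256.0], [513.3, -334.1])]
side [(0.45, array([ 512. , -355.7,   72. ]), 0.283)]
top [(0.62, array([ 512. , -337.4,   72. ]), 0.02)]
tongs [(0.9, [620.8, 113.9]), (0.86, [296.2, 515.5])]
tongs_tail [(0.91, [519.1, 88.3]), (0.77, [405.9, 542.2])]
brayer []
longblock [(0.63, [392.1, 122.9])]
tin [(0.71, [720.1, -259.9])]
-0.053 50.4
120  97/51  75/36  69/34  74/37  71/38  70/36  69/37  67/30  73/41  75/35  79/39  91/47
121 101/53 101/53  92/52  79/41  82/41  76/42  68/31  43/13  60/26  73/37  70/33  70/35
122 102/41 111/56 101/53  85/46  85/45  87/41  73/37  36/16  64/27  79/41  78/36  74/42
123 107/42  94/37 100/45  98/52  88/44  83/44  72/35  34/13  64/37  82/41  80/44  84/43
124  93/33  71/11  83/19  89/26  78/25  82/39  71/34  38/12  65/30  75/44  83/41  83/40
125  69/12  62/ 2  64/-1  72/ 4  75/ 8  72/10  58/21  34/16  75/23  97/27  76/43  80/43
126  50/ 5  54/ 4  52/ 4  56/ 2  61/-2  65/ 0  58/ 3  31/15 118/ 6 159/
[... 460 characters left out ...]
  87/-1  95/58 102/42 104/35 102/22 105/14 123/13 136/ 7 149/ 4 108/12 104/59 107/62
133  87/ 0 107/62 105/51  99/45 101/47  94/42 100/36 105/27 106/14  87/29 121/70  95/55
134  85/ 7 107/62 106/47 101/47 102/49 100/48  98/48  99/49  95/43  83/41 123/73  93/51
135  88/24 127/74 108/50 102/47 102/45 102/47 100/46 101/47 102/48  87/44 127/73  86/50
136  86/42 128/75 123/69 120/65 113/58 106/49 103/49 104/46 102/45  88/43 129/74  86/48
137  80/42 102/60 111/64 113/61 118/66 122/67 122/67 118/63 111/53  98/55 123/71  85/46
138  76/37  84/44  86/47  91/50  99/56 107/61 114/63 119/65 121/69 126/67 119/68  82/46
139  79/41  83/47  83/47  85/48  81/50  85/48  90/51 100/59 104/58 111/64 101/59  83/45
```

The wrist and top views put the clamp at about 0 rad. The block's edge hasn't moved, the tongs are on the mat and the arm is clear, so I'm handing in.

```bash
python3 -c "
from plant import *
print(close_job())"
```

```text
the job is handed in; nothing more can be done
None
```

I handed the job in at 50.4 s with the block seated in the pocket, the clamp shut over it and the tongs flat on the mat; `close_job` gave no verdict, and the block only dropped fully into the pocket during a first clamp attempt that pushed it (peak reading 73 N), after which I reopened the clamp past 0.9 rad, confirmed the seat and shut it again.

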